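Gauge the nozzle gap of a desktop printer

TASK

Slide the printer's orange head by its white peg all the way to the right-hand end of its rail (as the robot sees it), then take the yellow-handled taper gauge and, keeping it flat on the print bed and in line with the light strip, slide it in under the brass nozzle until the nozzle drags on it with about 5 newtons. Let go and leave it lodged there so that I can read the gap off its scale; be gentle with the nozzle, do not jam the gauge in, and leave everything else where it is.

Things in the scene. Friction and masses are not known exactly. Their poses are not given: they have to be found in the camera images.
- printer: Desktop 3D printer, 380 mm wide, 258 mm high, fixed. Origin: on the 2 mm cutting mat, mid-width, below the nozzle's line of travel; x points into the machine (away from the robot), y left, z up. Gantry posts at y -175 and +175 mm, x 45 mm; cross rail behind the head at x 24 to 57, z 145 to 175 mm. Bed plate: x -165 to +85, y -125 to +125 mm.
- strip (a point): Point on the printer 150 mm in front of the nozzle's stop position (printer x = -150, y = -50 mm), 56 mm above the printer's origin. A light strip 32 mm wide on the bed runs from here along printer x to the nozzle: the gauge's lane. The bed's top differs from start to start and is not measured: 53 to 56 mm above the printer's origin, so the gap under the nozzle is 4.5 to 7.5 mm; feel for it.
- head (a joint): Position of the orange head on its rail, m: 0 at the left end (nozzle at y = +100 mm of the printer frame), 0.150 at the right-hand stop (nozzle at y = -50 mm); grows as the head moves to the printer's -y. It stays where it is left; it takes about 3 N to slide.
- peg_top (a point): Top centre of the white peg on the head: an upright bar 14 mm (x) by 16 mm (y), standing 50 mm above the head's top face, which is 50 mm below this point. The head body is 38 mm by 50 mm. The peg is straight above the nozzle.
- nozzle_tip (a point): Lowest point of the brass nozzle (a round tip of 5 mm radius, cone and 24 mm aluminium block above it), 60.5 mm above the printer's origin. The nozzle is sprung: it gives upwards at 8 N per mm after a preload of about 1.3 N.
- gauge: Taper feeler gauge, about 90 g, lying flat. Origin: on its flat underside below the middle of the yellow grip; x points to the tip, z up. Grip: upright bar 44 mm long (x), 14 mm wide (y), 46 mm high. Steel blade 20 mm wide, out to x = 150 mm; its thickness is 2 mm at the tip and grows 1 mm every 10 mm to 12 mm at x = 50 mm, then stays so to the grip.
- gauge_tip (a point): Lower edge of the gauge's tip, 150 mm ahead of its origin. Drag under the nozzle = nozzle load x (2 x friction coefficient of about 0.5 to 0.7, nozzle and bed sides, + 0.1); pressing the gauge down by hand adds drag that is not the nozzle's. Sliding 10 mm further under the touching nozzle lifts it 1 mm. Once lodged it stays by friction.
- bracket: Small green printed bracket, 22 x 30 x 25 mm, lying on the left front of the print bed. Leave alone. Origin: centre of underside.
- figurine: Orange printed figurine, 60 mm across, 97 mm high. Leave alone. Origin: centre of underside.
- pen: Black and yellow printing pen, 170 x 20 x 14 mm, lying. Leave alone. Origin: under its middle.
- cutters: Blue-handled side cutters, 120 mm long, 45 mm wide, 12 mm high. Leave alone. Origin: near the pivot, underside.
- basket: Green basket, 120 x 90 x 55 mm, its hoop handle reaching 103 mm. Leave alone. Origin: centre of underside.
- spool: Blue ring of a small filament spool, 100 mm across, 50 mm high, lying flat. Leave alone. Origin: centre of underside.
- calibration_cube: White printed test cube, 30 mm. Leave alone. Origin: centre of underside.

How it is judged (in metres and radians):
On the way, in this order (a step that is already met when the one before it is completed fails the run):
1. the head is at the right-hand end of its rail (value of joint head above 0.146 m), for 0.2 s.
2. the gauge's blade is under the nozzle and the nozzle rests on it (x of nozzle_tip in the frame of gauge between 0.055 and 0.14 m and y of nozzle_tip in the frame of gauge between -0.009 and 0.009 m and contact force between gauge and printer above 0.8 N), for 0.1 s.
At the end, for the whole second after the job is handed in: Head within 4 mm of its right-hand stop; gauge let go, at rest, flat within 0.08 rad, in line with the printer within 0.2 rad, the nozzle over its taper (55 to 140 mm from the gauge's origin), within 9 mm of its centre line, and pressing on it with 2.2 to 7 N (value of joint head above 0.146 m and x of nozzle_tip in the frame of gauge between 0.055 and 0.14 m and y of nozzle_tip in the frame of gauge between -0.009 and 0.009 m and contact force between gauge and printer between 2.2 and 7 N and angle between the x axis of gauge and the x axis of printer, either way round below 0.2 rad and angle between gauge's own z axis and vertical below 0.08 rad and linear speed of gauge below 0.01 m/s); the robot touches nothing.
It fails at once if the gauge is jammed or knocked against the nozzle or the printer: over 14 N between them (contact force between gauge and printer above 14 N).
It fails at once if a bystander (bracket, figurine, pen, cutters, basket, spool, cube) is moved more than 15 mm (distance of any of bracket, figurine, pen, cutters, basket, spool, calibration_cube from where it was at the start of the episode above 0.015 m).
It also fails if it takes over 67 s, if anything falls off the work surface, if the arm or the gripper's body presses on something with over 40 N, if the wrist force passes 120 N, or if a joint passes its speed limit or range.

ROBOT

A 6-joint arm with a two-finger parallel gripper is mounted at the origin on the work surface. World frame = base frame: x ahead of the robot, y to its left, z up, the work surface at z = 0. Lengths are in mm, angles in rad, forces in N, time in s.
With the tool pointing down it reaches from about 250 to 725 mm from the base axis. Payload 9.7 kg.
Tool frame: the origin (TCP) lies at the very end of the fingers, on their centre line; the grasp point (between the pads) lies bot.grip_depth behind it (bot.grip_depth is the distance from the TCP to the grasp point, in mm); y points along the fingers, x is the direction in which the jaws open and shut, and the axes are right-handed (so a half turn about y gives the same grasp; the last joint's range is limited). The gripper opens to 85 mm and grips with 20 to 120 N. Pads are 22 mm wide; open, the fingers measure 114 mm over their backs; the gripper's body (76 mm by 85 mm) begins 54 mm behind the grasp point. The pads swing forward as they close: fully open they stand 13 mm farther back than shut.
Start: joints at [-1.25, 0.087, 0.176, 1.66, 0, 1.571], TCP at [173.426, -521.939, 231.284] pointing down, gripper open.
Joint ranges: [-3.13, 3.13], [-0.85, 1.81], [-1.15, 1.24], [-2.2, 2.28], [-1.44, 1.52], [-3.14, 3.14]. Speed limits (rad/s): [2.22, 2.22, 2.57, 3.14, 3.14, 3.14].

INTERFACE

Orientations are given as a unit quaternion [w, x, y, z].
In Python, from station import readout, cams, ticket, bot gives the robot as it stands. The module is installed in compiled form; this text tells all that it offers.
- The arm moves only by the tool apply_moves, never from a script. Its argument "steps" is a list that holds one entry, the list of rows, each a list of 7 numbers: the turn, a rotation vector about the tool's x, y, z in degrees, then the shift along the tool's x, y, z in m, then the gripper's target within -1 to 1 (fully open at 1, half-way at 0, shut at -1). A call has 1 to 5 rows; each row is the pose to reach, as a shift and turn from the pose measured when the call began, along the tool's axes at that moment; what a row does not reach only later rows make up. A row lasts 1/10 s, in which the tool goes at most 50 mm and 8.59 degrees, less where a joint would pass 70% of its speed; a pose out of reach is approached as far as the arm can. A call with a gripper value outside its range is refused whole. The fingers move at their own pace and stop on an object; the grip force is fixed at half the most. Time passes only in rows, so rows that repeat a pose let the fingers close. It gives the time, the measured TCP pose, the force and the opening at its end, in the units of the state.
- readout.get_obs(): the state, without advancing time (a new reading comes with each control period).
- cams.grab_frame(name): name is "scene" or "top"; returns a dict with "image" (400x640x3 uint8, red, green, blue), "intrinsics" (3x3 intrinsics, pixels), "R" (3x3) and "t" (3): a world point X has camera coordinates R X + t. Camera axes: x right, y down, z forward; pixel columns grow to the right and rows downward; lengths in mm; the calibration is good to about 2 mm. A picture is of the moment at which its call begins. There is no depth.
- ticket.sign_off(): hands the job in, once; it reports no verdict.
The state is a dict: "time": time; "q": joint angles; "qvel": joint speeds; "effort": joint torques, N m; "tcp_pos": TCP position; "ee_rot": TCP orientation; "wrist_force": force on the tool from outside, world axes, zero at the start; "ft_torque": the same for the moment, N m; "finger_gap": finger opening in mm.
Only numpy, scipy, OpenCV 4.12 (cv2) and the standard library are available. Lean on these libraries where they do the work, as an engineer would, in place of code of your own. Each camera call takes 0.05 s, during which the arm holds its last target.

## Working session

There is one attempt and no reset: what is moved stays moved. The work goes in short steps, Python scripts to look and compute and a tool call to move; the robot and the scene stay as the last step left them, time stands still between calls to the robot, and variables do not carry over. Pictures are saved under pics/ and viewed, and the job is handed in when it is done.

Besides the shell and the picture viewer there is one more tool, called after "Emit:" by a JSON object that holds its "method" and its "body", one argument or row to a line. apply_moves: Moves the arm, as the interface text tells. Its arguments: {"type":"object","properties":{"steps":{"type":"array"}},"required":["steps"]}

```bash
mkdir -p pics
python3 - <<'E'
from station import readout,cams,bot
import cv2
o=readout.get_obs();print(o);print(bot.grip_depth)
for n in("scene","top"):
    f=cams.grab_frame(n);cv2.imwrite(f"pics/{n}0.png",f["image"][:,:,::-1]);print(n,f["intrinsics"],f["R"],f["t"])
E
```

```text
{'time': 0.0, 'q': array([-1.25001100e+00,  8.74550928e-02,  1.75120072e-01,  1.65980114e+00,
        9.86356426e-06,  1.57077094e+00]), 'qvel': array([-4.71821162e-04, -1.62089436e-03, -3.28877626e-04,  6.23089848e-04,
       -7.61202483e-05, -1.01701615e-03]), 'effort': array([-8.11063128e-04, -5.20388067e+01,  4.64808333e+01,  1.62341277e-02,
       -4.12153281e-05,  1.10682143e-05]), 'tcp_pos': array([ 173.35011843, -521.71952636,  230.57859506]), 'ee_rot': array([ 0.57372036, -0.57316037,  0.41410414, -0.41333992]), 'wrist_force': array([-0.3474069, -0.7430057, -0.1774055]), 'ft_torque': array([-0.00535625, -0.00474355,  0.03999093]), 'finger_gap': 85.23135546834088}
18.700000000000003
scene [[454.08666423   0.         323.62756714]
 [  0.         454.08666423 208.3699754 ]
 [  0.           0.           1.        ]] [[ 0.39405061  0.91908052 -0.00388805]
 [ 0.76720148 -0.33125684 -0.54924565]
 [-0.50608892  0.21344767 -0.8356519 ]] [-199.61182097 -312.81741932 1952.02399827]
top [[512.16632903   0.         325.45370617]
 [  0.         512.16632903 194.50919276]
 [  0.           0.           1.        ]] [[ 6.11321485e-04 -9.99817357e-01 -1.91017906e-02]
 [-9.86654030e-01  2.50728357e-03 -1.62811357e-01]
 [ 1.62829514e-01  1.89463887e-02 -9.86472292e-01]] [  23.2007209   528.66938918 1516.57767281]
```

View pics/scene0.png

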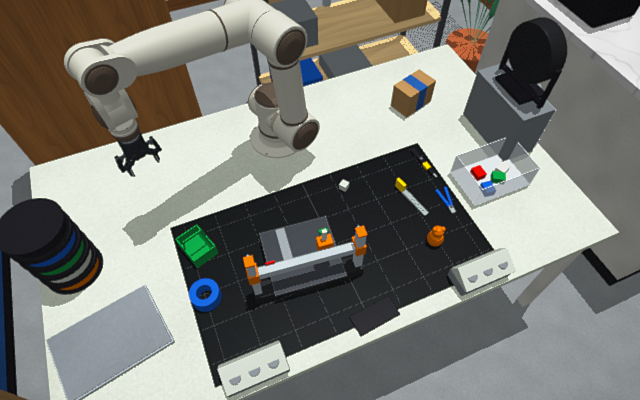

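View pics/top0.png

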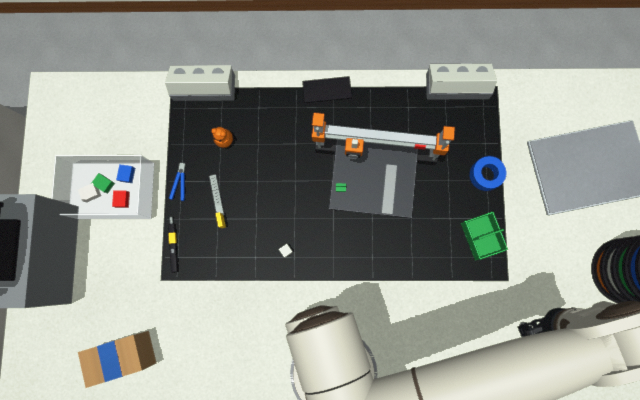

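Run:
```python
import cv2
t=cv2.imread("pics/top0.png");s=cv2.imread("pics/scene0.png")
cv2.imwrite("pics/t_pr.png",cv2.resize(t[30:210,210:430],None,fx=3.5,fy=3.3,interpolation=cv2.INTER_CUBIC)[:600])
cv2.imwrite("pics/t_pr.png",cv2.resize(t[40:220,200:440],None,fx=3.33,fy=3.33,interpolation=cv2.INTER_CUBIC)[:600,:800])
cv2.imwrite("pics/s_pr.png",cv2.resize(s[60:260,200:466],None,fx=3,fy=3,interpolation=cv2.INTER_CUBIC)[:600,:800])
```

```text
(no output)
```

View pics/t_pr.png

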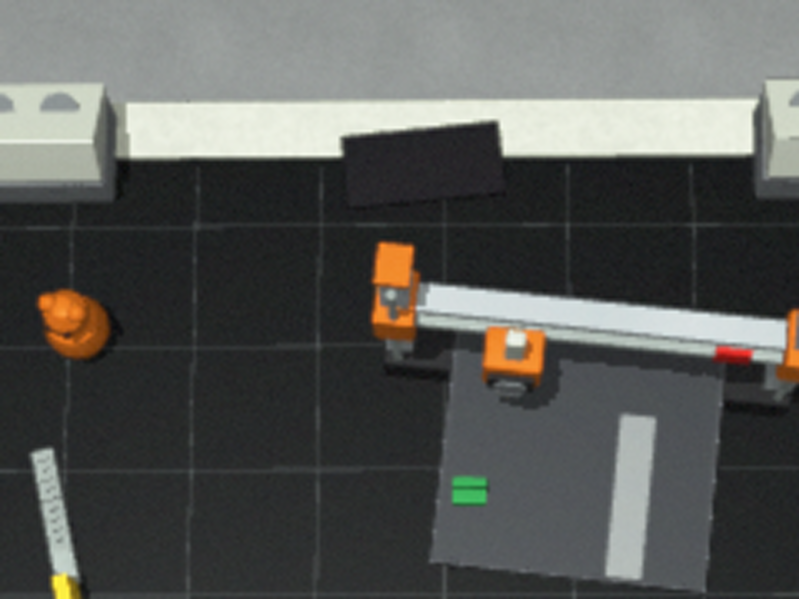

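View pics/s_pr.png

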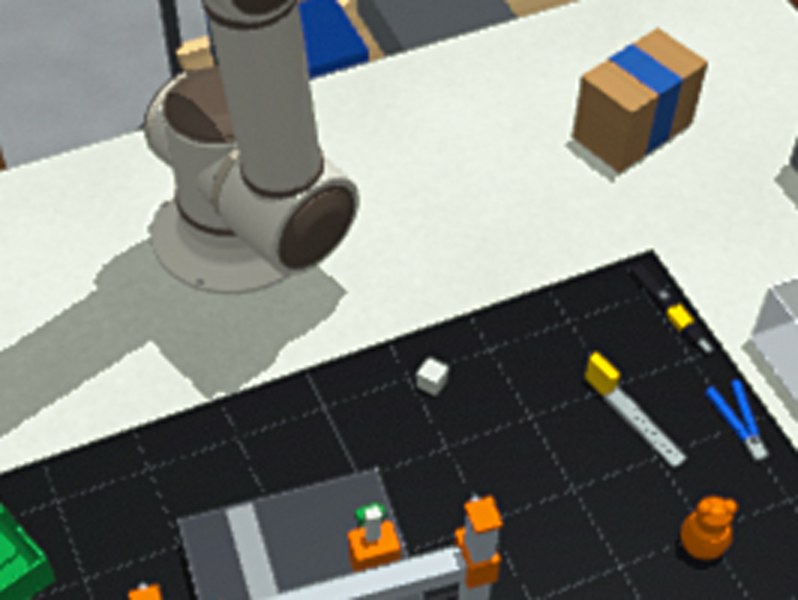

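Run:
```python
import cv2
t=cv2.imread("pics/top0.png");s=cv2.imread("pics/scene0.png")
cv2.imwrite("pics/t_g.png",cv2.resize(t[160:240,190:250],None,fx=7,fy=7,interpolation=cv2.INTER_CUBIC))
cv2.imwrite("pics/s_g.png",cv2.resize(s[160:230,380:460],None,fx=8,fy=8,interpolation=cv2.INTER_CUBIC))
```

```text
(no output)
```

View pics/t_g.png

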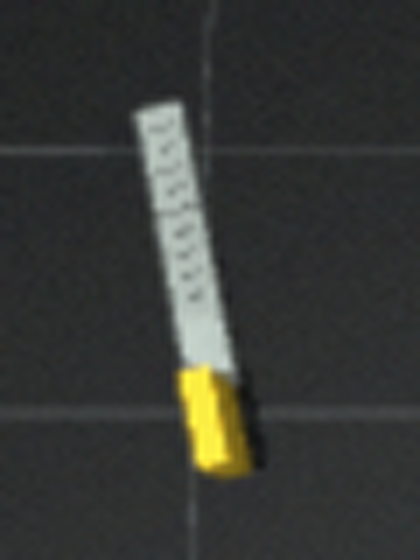

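View pics/s_g.png

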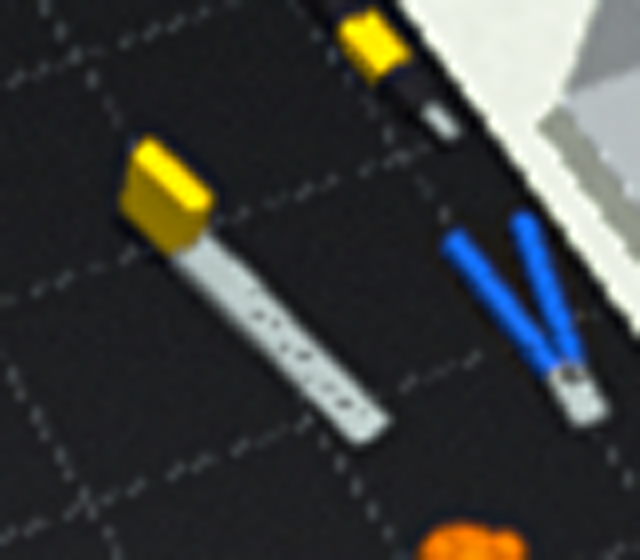

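Run:
```python
import cv2
t=cv2.imread("pics/top0.png");s=cv2.imread("pics/scene0.png")
cv2.imwrite("pics/t_h.png",cv2.resize(t[125:165,300:380],None,fx=10,fy=10,interpolation=cv2.INTER_CUBIC))
cv2.imwrite("pics/s_h.png",cv2.resize(s[220:290,240:345],None,fx=7.5,fy=7.5,interpolation=cv2.INTER_CUBIC))
```

```text
(no output)
```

View pics/t_h.png

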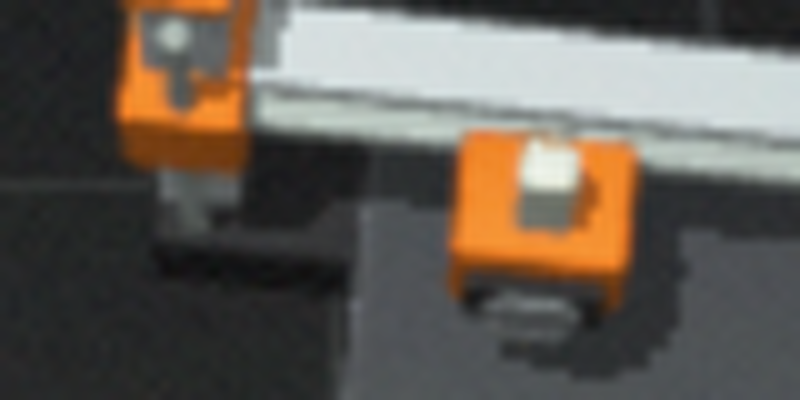

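View pics/s_h.png

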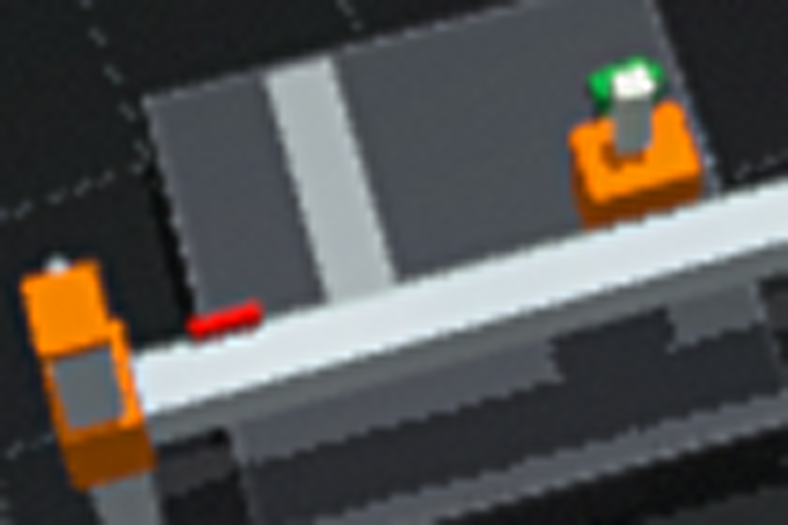

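```bash
cat > h.py <<'E'
import numpy as np, cv2
from scipy.optimize import least_squares
from station import readout,cams,bot
from scipy.spatial.transform import Rotation as Rn
C={}
for n in("top","scene"):
    f=cams.grab_frame(n);C[n]=(f["intrinsics"],f["R"],f["t"],f["image"])
def proj(n,X):
    K,R,t,_=C[n];p=K@(R@np.asarray(X,float)+t);return p[:2]/p[2]
def back(n,px,z):
    K,R,t,_=C[n];d=R.T@np.linalg.solve(K,[px[0],px[1],1]);c=-R.T@t
    return c+d*(z-c[2])/d[2]
def tri(pa,pb):
    def r(X):return np.r_[proj("top",X)-pa,proj("scene",X)-pb]
    s=least_squares(r,[400,0,50]);return s.x,s.fun
E
python3 - <<'E'
from h import *
for n in C: K,R,t,_=C[n];print(n,-R.T@t)
def T(x,y,z,th,x0,y0,z0=2):
    return [x0+np.cos(th)*x-np.sin(th)*y,y0+np.sin(th)*x+np.cos(th)*y,z0+z]
cr=lambda a,b:(a/3.33+200,b/3.33+40)
sc=lambda a,b:(a/7.5+240,b/7.5+220)
B=54.5
obs=[("top",(-165,125,B),cr(431,562)),("top",(-165,-125,B),cr(705,590)),
("top",(-150,-34,B),cr(606,576)),("top",(-150,-66,B),cr(641,579)),
("scene",(-165,-125,B),sc(148,100)),("scene",(-165,125,B),sc(658,0)),("scene",(-150,-66,B),sc(268,72)),("scene",(-150,-34,B),sc(333,58))]
pk={"top":(355,141.3),"scene":sc(633,80)}
def r(p):
    x0,y0,th,yh,zp=p
    e=[proj(n,T(*P,th,x0,y0))-q for n,P,q in obs]
    e+=[proj(n,T(0,yh,zp,th,x0,y0))-pk[n] for n in pk]
    return np.ravel(e)
s=least_squares(r,[500,-150,0,70,200]);print("printer",s.x,np.round(s.fun.reshape(-1,2),1))
x0,y0,th,yh,zp=s.x
print("peg",T(0,yh,zp,th,x0,y0),"stop peg",T(0,-50,zp,th,x0,y0),"head",(100-yh))
print("strip",T(-150,-50,54,th,x0,y0), tri(pk["top"],pk["scene"]))
gt=lambda a,b:(a/7+190,b/7+160)
gs=lambda a,b:(a/8+380,b/8+160)
ob=[("top",(150,10,2),gt(133,113)),("top",(150,-10,2),gt(183,102)),("scene",(150,10,2),gs(392,420)),("scene",(150,-10,2),gs(358,445)),
("top",(22,7,46),gt(180,370)),("top",(22,-7,46),gt(213,366)),("top",(-22,7,46),gt(200,470)),("top",(-22,-7,46),gt(232,455)),
("scene",(22,7,46),gs(213,195)),("scene",(22,-7,46),gs(197,210)),("scene",(-22,7,46),gs(150,138)),("scene",(-22,-7,46),gs(133,150))]
def r2(p):
    return np.ravel([proj(n,T(*P,p[2],p[0],p[1]))-q for n,P,q in ob])
s=least_squares(r2,[450,250,0.2]);print("gauge",s.x,np.round(s.fun.reshape(-1,2),1))
o=readout.get_obs();w=o["ee_rot"];print(Rn.from_quat([w[1],w[2],w[3],w[0]]).as_matrix())
E
```

```text
top [ 274.65599445   -6.86271075 1582.57840946]
scene [1306.54887126 -336.81854447 1458.62285113]
printer [ 6.32853280e+02 -1.33509913e+02 -1.47775419e-01  7.56447370e+01
  2.35316559e+02] [[-1.3 -1.6]
 [-0.8  2. ]
 [-0.7 -3.1]
 [-0.6 -2.5]
 [-2.  -2.8]
 [-2.5 -4.6]
 [-1.   0.8]
 [-0.9  0.7]
 [-0.8 -0.6]
 [-1.   0.3]]
peg [np.float64(643.991071769398), np.float64(-58.6896225656925), np.float64(237.3165587352444)] stop peg [np.float64(625.4913715052744), np.float64(-182.96496618859175), np.float64(237.3165587352444)] head 24.355262973524844
strip [np.float64(477.12621125580927), np.float64(-160.87924174608034), 56] (array([643.28913274, -58.56063824, 237.15006791]), array([-0.87138547, -0.28502893, -1.05061462,  0.10953179]))
gauge [4.54873667e+02 3.45574914e+02 2.46180642e-01] [[-0.2 -0.9]
 [-1.1 -0.9]
 [-1.4 -0.5]
 [-0.9 -0.9]
 [-0.8 -0.7]
 [-1.  -1.2]
 [-0.6 -0.9]
 [-0.6  0.1]
 [-0.9 -0.3]
 [-1.6 -0.4]
 [-0.8 -0.4]
 [-1.3 -0.2]]
[[ 3.15327293e-01 -2.58807589e-04  9.48982946e-01]
 [-9.48982676e-01  7.16347348e-04  3.15327399e-01]
 [-7.61410540e-04 -9.99999710e-01 -1.97200484e-05]]
```

Run:
```python
import cv2
t=cv2.imread("pics/top0.png");s=cv2.imread("pics/scene0.png")
cv2.imwrite("pics/t_b.png",cv2.resize(t[140:225,320:425],None,fx=7,fy=7,interpolation=cv2.INTER_CUBIC))
cv2.imwrite("pics/s_b.png",cv2.resize(s[205:285,250:350],None,fx=7,fy=7,interpolation=cv2.INTER_CUBIC))
```

```text
(no output)
```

View pics/t_b.png

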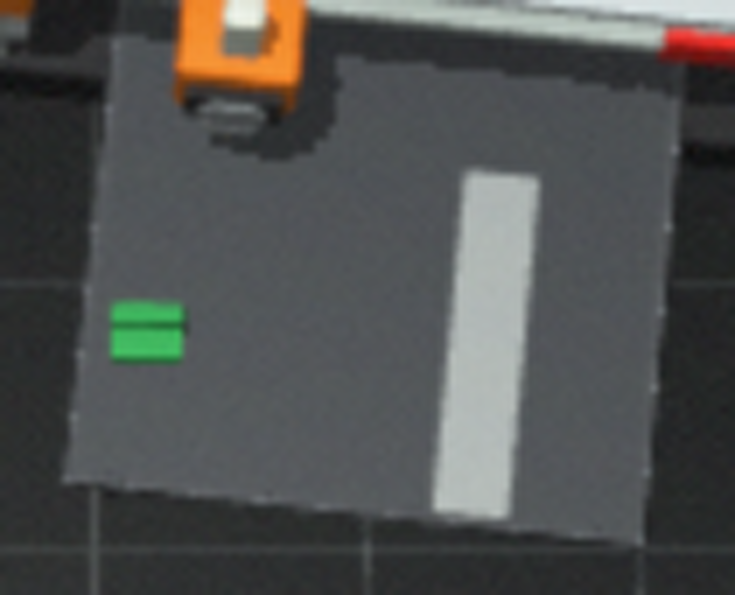

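View pics/s_b.png

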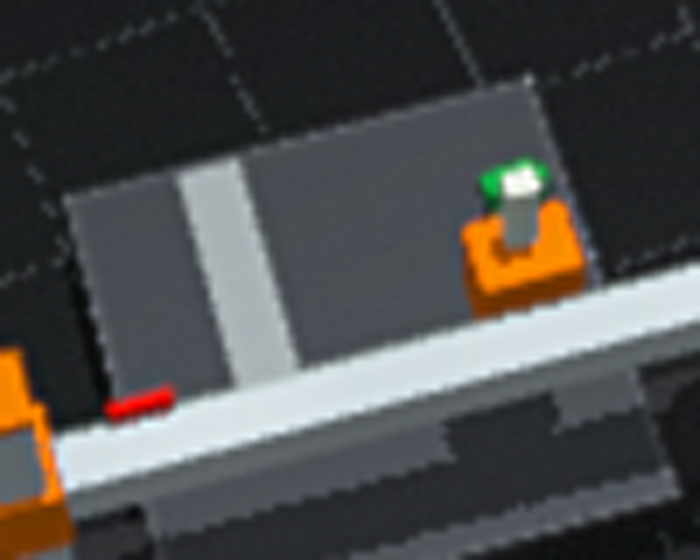

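Run:
```python
from h import *
def T(x,y,z,th,x0,y0,z0=2):
    return [x0+np.cos(th)*x-np.sin(th)*y,y0+np.sin(th)*x+np.cos(th)*y,z0+z]
ct=lambda a,b:np.array(((a+.5)/7-.5+320,(b+.5)/7-.5+140))
cs=lambda a,b:np.array(((a+.5)/7-.5+250,(b+.5)/7-.5+205))
B=54.5
pk={"top":np.array((354.6,140.8)),"scene":np.array((324.,230.3))}
def r(p):
    x0,y0,th,yh,zp,xs,xe,s1,s2,rb,ax,ay,bx,by=p
    P=lambda n,X:proj(n,T(*X,th,x0,y0))-((ax,ay) if n=="top" else (bx,by))
    e=[P("top",(-165,125,B))-ct(64,482),P("top",(-165,-125,B))-ct(642,545),P("top",(rb,-125,B))-ct(682,90),
    P("top",(xs,-34,B))-ct(433,510),P("top",(xs,-66,B))-ct(510,518),P("top",(xe,-34,B))-ct(464,170),P("top",(xe,-66,B))-ct(540,177),
    P("scene",(-165,-125,B))-cs(65,200),P("scene",(-165,125,B))-cs(531,78),
    P("scene",(xs,-66,B))-cs(178,180),P("scene",(xs,-34,B))-cs(240,160),P("scene",(s1,-66,B))-cs(235,385),P("scene",(s2,-34,B))-cs(298,368)]
    e+=[P(n,(0,yh,zp))-pk[n] for n in pk]
    return np.r_[np.ravel(e),np.array([ax,ay,bx,by])*.7]
s=least_squares(r,[630,-130,-.1,70,200,-162,-15,-15,-15,20,0,0,0,0]);print("printer",np.round(s.x,2),np.round(s.fun[:-4].reshape(-1,2),1))
x0,y0,th,yh,zp=s.x[:5]
print("th",th,"peg",T(0,yh,zp,th,x0,y0),"stop peg",T(0,-50,zp,th,x0,y0),"head",(100-yh))
print("strip",T(-150,-50,54,th,x0,y0),"xs,xe",s.x[5:7])
for b in ((325.5,),):
  pass
```

```text
printer [ 6.3611e+02 -1.2837e+02 -1.1000e-01  7.0070e+01  2.4247e+02 -1.5978e+02
 -9.8800e+00 -3.6180e+01 -3.6170e+01  3.5560e+01 -2.7000e-01 -5.7000e-01
 -5.9000e-01 -6.5000e-01] [[-0.2  0. ]
 [ 0.4 -0.1]
 [ 0.1  0. ]
 [ 0.  -0. ]
 [-0.3 -0. ]
 [ 0.2 -0. ]
 [-0.2  0. ]
 [-0.3 -0.2]
 [ 0.  -0.1]
 [-0.  -0.3]
 [-0.2  0.3]
 [ 0.2 -0.1]
 [ 0.2 -0.1]
 [-0.  -0.1]
 [-0.1  0.1]]
th -0.11003011061289876 peg [np.float64(643.8025648191823), np.float64(-58.72138765898954), np.float64(244.47042468234798)] stop peg [np.float64(630.6179568979826), np.float64(-178.06470031177943), np.float64(244.47042468234798)] head 29.93060272918281
strip [np.float64(481.52503809585386), np.float64(-161.59346589957306), 56] xs,xe [-159.78429879   -9.87856089]
```

```bash
cat > g.py <<'E'
import numpy as np,sys
from station import readout
from scipy.spatial.transform import Rotation as Rn
def st():
    o=readout.get_obs();w=o["ee_rot"];R=Rn.from_quat([w[1],w[2],w[3],w[0]])
    return o,R
def show():
    o,R=st();M=R.as_matrix()
    print("t",round(o["time"],2),"tcp",o["tcp_pos"].round(1),"yaw",round(float(np.degrees(np.arctan2(M[1,0],M[0,0]))),2),"tilt",np.degrees(M[:2,1]).round(2),"q",o["q"].round(2),"F",o["wrist_force"].round(2),"gap",round(o["finger_gap"],1))
def goal(p,yaw):
    o,R=st();y=np.radians(yaw)
    X=[np.cos(y),np.sin(y),0];Y=[0,0,-1]
    G=Rn.from_matrix(np.array([X,Y,np.cross(X,Y)]).T)
    tv=(R.inv()*G).as_rotvec(degrees=True);s=R.inv().apply(np.array(p)-o["tcp_pos"])/1000
    print("turn",tv.round(2),"shift",s.round(4))
if __name__=="__main__":
    show()
    if len(sys.argv)>4: goal([float(a) for a in sys.argv[1:4]],float(sys.argv[4]))
E
python3 g.py 400 -300 330 -96.3
```

```text
t 0.3 tcp [ 173.4 -521.9  231. ] yaw -71.62 tilt [-0.01  0.03] q [-1.25  0.09  0.18  1.66  0.    1.57] F [ 0.4  -0.07 -0.44] gap 85.3
turn [ 0.   24.68 -0.03] shift [-0.1391 -0.0989  0.285 ]
```

Emit:
{"method": "apply_moves", "body": {
  "steps": [
    [[0,8,0,0,-0.06,0.02,1],[0,16,0,-0.03,-0.099,0.06,1],[0,24.7,0,-0.139,-0.099,0.285,1],[0,24.7,0,-0.139,-0.099,0.285,1],[0,24.7,0,-0.139,-0.099,0.285,1]]
  ]
}}

```text
time: 0.8
tcp_pos: [314.7, -384.6, 322.8]
ee_rot: [-0.471, 0.471, -0.527, 0.527]
wrist_force: [0.4, -0.7, -0.4]
finger_gap: 85.5
```

```bash
python3 g.py 643.8 -58.7 320 -96.3
```

```text
t 0.8 tcp [ 314.7 -384.6  322.8] yaw -96.42 tilt [ 0.02 -0.  ] q [-0.89  0.01  0.28  1.84  0.    2.37] F [ 0.36 -0.68 -0.41] gap 85.5
turn [-0.02 -0.12  0.  ] shift [-0.3606  0.0029  0.2906]
```

Emit:
{"method": "apply_moves", "body": {
  "steps": [
    [[0,-43,0,-0.15,0,0.12,1],[0,-43,0,-0.15,0,0.12,1],[0,-43,0,-0.15,0,0.12,1],[0,-43,0,-0.15,0,0.12,1],[0,-43,0,-0.15,0,0.12,1]]
  ]
}}

```text
time: 1.3
tcp_pos: [453.5, -245.5, 322.2]
ee_rot: [0.634, -0.633, 0.314, -0.314]
wrist_force: [-0.5, -0.5, -0.6]
finger_gap: 85.5
```

Emit:
{"method": "apply_moves", "body": {
  "steps": [
    [[0,-43,0,0,0,0,1],[0,-43,0,0,0,0,1],[0,-43,0,0,0,0,1],[0,-43,0,0,0,0,1],[0,-43,0,0,0,0,1]]
  ]
}}

```text
time: 1.8
tcp_pos: [453.5, -245.5, 322.2]
ee_rot: [0.705, -0.704, 0.062, -0.062]
wrist_force: [-0.5, 0.6, 0.6]
finger_gap: 85.2
```

```bash
python3 g.py 643.8 -58.7 320 83.7
```

```text
t 1.8 tcp [ 453.5 -245.5  322.2] yaw -10.09 tilt [0.01 0.06] q [-0.5   0.06  0.33  1.84  0.    1.25] F [-0.54  0.56  0.58] gap 85.2
turn [-5.000e-02 -9.379e+01  5.000e-02] shift [0.1546 0.0025 0.2172]
```

Emit:
{"method": "apply_moves", "body": {
  "steps": [
    [[0,-43,0,0.155,0,0.217,1],[0,-43,0,0.155,0,0.217,1],[0,-43,0,0.155,0,0.217,1],[0,-43,0,0.155,0,0.217,1],[0,-43,0,0.155,0,0.217,1]]
  ]
}}

```text
time: 2.3
tcp_pos: [633.3, -69.0, 322.5]
ee_rot: [0.679, -0.678, -0.2, 0.2]
wrist_force: [1.1, 0.1, 0.1]
finger_gap: 85.2
```

Emit:
{"method": "apply_moves", "body": {
  "steps": [
    [[0,-43,0,0,0,0,1],[0,-43,0,0,0,0,1],[0,-43,0,0,0,0,1],[0,-43,0,0,0,0,1],[0,-43,0,0,0,0,1]]
  ]
}}

```text
time: 2.8
tcp_pos: [633.4, -68.9, 322.3]
ee_rot: [0.558, -0.557, -0.435, 0.434]
wrist_force: [0.7, -0.6, -0.3]
finger_gap: 85.1
```

```bash
python3 g.py 643.8 -58.7 218 83.7
```

```text
t 2.8 tcp [633.4 -68.9 322.3] yaw 75.86 tilt [0.01 0.06] q [-0.11  0.39  0.72  1.9   0.    0.14] F [ 0.72 -0.57 -0.3 ] gap 85.1
turn [ 0.   -7.84  0.06] shift [ 0.0123  0.1043 -0.0076]
```

Emit:
{"method": "apply_moves", "body": {
  "steps": [
    [[0,-7.8,0,0.012,0.0,-0.0076,1],[0,-7.8,0,0.012,0.04,-0.0076,1],[0,-7.8,0,0.012,0.08,-0.0076,1],[0,-7.8,0,0.012,0.11,-0.0076,1],[0,-7.8,0,0.012,0.11,-0.0076,1]]
  ]
}}

```text
time: 3.3
tcp_pos: [641.8, -58.8, 207.2]
ee_rot: [0.529, -0.525, -0.47, 0.473]
wrist_force: [-0.2, -0.0, -0.2]
finger_gap: 85.4
```

```bash
python3 g.py 643.8 -58.7 212 83.7
python3 - <<'E'
from h import *
for n,(r,c) in {"top":((110,190),(300,430)),"scene":((190,290),(240,373))}.items():
    cv2.imwrite(f"pics/{n}1.png",cv2.resize(C[n][3][r[0]:r[1],c[0]:c[1],::-1],None,fx=6,fy=6,interpolation=cv2.INTER_CUBIC))
E
```

```text
t 3.3 tcp [641.8 -58.8 207.2] yaw 83.66 tilt [-0.44  0.1 ] q [-0.09  0.32  0.41  1.66  0.    0.02] F [-0.23 -0.05 -0.15] gap 85.4
turn [-0.45 -0.04  0.05] shift [ 0.0003 -0.0048 -0.0019]
```

View pics/top1.png

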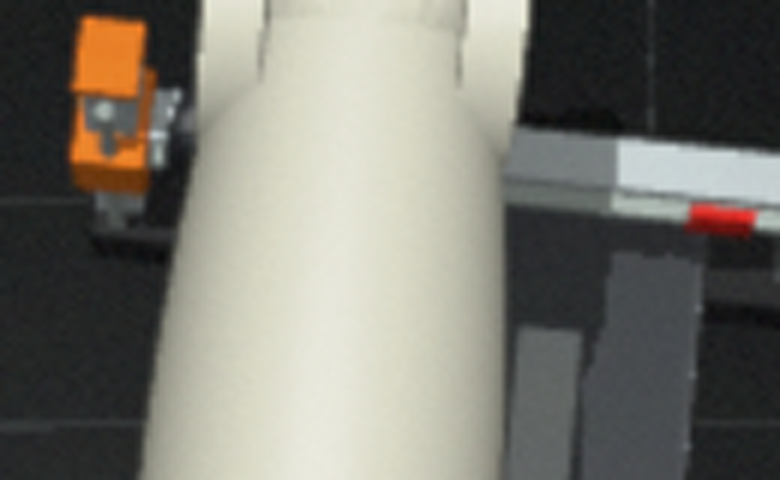

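View pics/scene1.png

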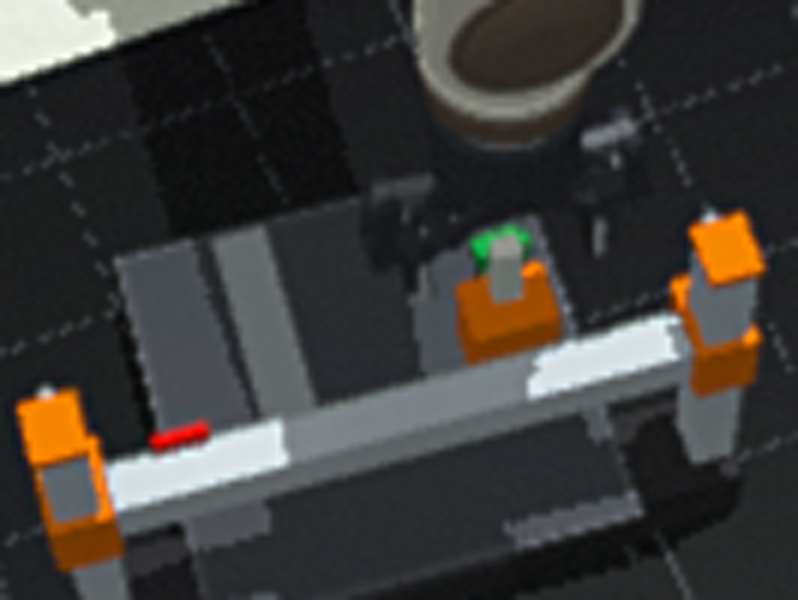

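Emit:
{"method": "apply_moves", "body": {
  "steps": [
    [[0,0,0,0,-0.004,-0.002,-1],[0,0,0,0,-0.004,-0.002,-1],[0,0,0,0,-0.004,-0.002,-1],[0,0,0,0,-0.004,-0.002,-1],[0,0,0,0,-0.004,-0.002,-1]]
  ]
}}

```text
time: 3.9
tcp_pos: [645.6, -59.3, 217.6]
ee_rot: [0.527, -0.527, -0.472, 0.471]
wrist_force: [-1.4, -0.5, -5.8]
finger_gap: 14.7
```

Emit:
{"method": "apply_moves", "body": {
  "steps": [
    [[0,0,0,0,0,0,-1],[0,0,0,0,0,0,-1],[0,0,0,0,0,0,-1]]
  ]
}}

```text
time: 4.2
tcp_pos: [645.6, -59.2, 217.6]
ee_rot: [0.527, -0.527, -0.472, 0.471]
wrist_force: [-0.2, -0.6, 0.5]
finger_gap: 14.7
```

```bash
python3 g.py 633.9 -148.4 212 83.7;python3 g.py 630.6 -178 212 83.7
```

```text
t 4.2 tcp [645.6 -59.2 217.6] yaw 83.66 tilt [0.04 0.05] q [-0.09  0.33  0.43  1.67  0.    0.02] F [-0.21 -0.58  0.54] gap 14.7
turn [ 0.03 -0.04  0.06] shift [-0.0899  0.0055  0.0018]
t 4.2 tcp [645.6 -59.2 217.6] yaw 83.66 tilt [0.04 0.05] q [-0.09  0.33  0.43  1.67  0.    0.02] F [-0.21 -0.58  0.54] gap 14.7
turn [ 0.03 -0.04  0.06] shift [-0.1197  0.0055  0.0018]
```

Emit:
{"method": "apply_moves", "body": {
  "steps": [
    [[0,0,0,-0.02,0,0,-1],[0,0,0,-0.04,0,0,-1],[0,0,0,-0.06,0,0,-1],[0,0,0,-0.08,0,0,-1],[0,0,0,-0.1,0,0,-1]]
  ]
}}

```text
time: 4.7
tcp_pos: [634.5, -158.6, 217.6]
ee_rot: [0.527, -0.526, -0.472, 0.471]
wrist_force: [1.8, 3.8, 1.4]
finger_gap: 14.6
```

Emit:
{"method": "apply_moves", "body": {
  "steps": [
    [[0,0,0,0,0,0,-1]]
  ]
}}

```text
time: 4.8
tcp_pos: [634.2, -160.6, 217.6]
ee_rot: [0.527, -0.527, -0.472, 0.471]
wrist_force: [0.8, -1.7, 0.1]
finger_gap: 14.9
```

```bash
python3 g.py 630.6 -178 217 83.7
```

```text
t 4.8 tcp [ 634.2 -160.6  217.6] yaw 83.57 tilt [0.05 0.07] q [-0.25  0.35  0.45  1.68  0.   -0.14] F [ 0.75 -1.65  0.14] gap 14.9
turn [ 0.04 -0.13  0.08] shift [-0.0177  0.0005  0.0016]
```

Push in small steps until the stop shows in the force.

Emit:
{"method": "apply_moves", "body": {
  "steps": [
    [[0,0,0,-0.006,0,0,-1],[0,0,0,-0.012,0,0,-1],[0,0,0,-0.014,0,0,-1],[0,0,0,-0.015,0,0,-1]]
  ]
}}

```text
time: 5.2
tcp_pos: [632.6, -175.2, 217.6]
ee_rot: [0.527, -0.527, -0.472, 0.471]
wrist_force: [0.7, 3.0, 1.7]
finger_gap: 15.0
```

Emit:
{"method": "apply_moves", "body": {
  "steps": [
    [[0,0,0,-0.001,0,0,-1],[0,0,0,-0.002,0,0,-1],[0,0,0,-0.003,0,0,-1]]
  ]
}}

```text
time: 5.5
tcp_pos: [632.3, -178.0, 217.6]
ee_rot: [0.527, -0.527, -0.472, 0.471]
wrist_force: [0.6, 2.8, 1.6]
finger_gap: 14.4
```

Emit:
{"method": "apply_moves", "body": {
  "steps": [
    [[0,0,0,-0.001,0,0,-1],[0,0,0,-0.002,0,0,-1],[0,0,0,-0.003,0,0,-1]]
  ]
}}

```text
time: 5.8
tcp_pos: [632.1, -179.4, 217.5]
ee_rot: [0.528, -0.526, -0.473, 0.47]
wrist_force: [1.6, 13.8, 0.9]
finger_gap: 14.8
```

Emit:
{"method": "apply_moves", "body": {
  "steps": [
    [[0,0,0,0,0,0,0],[0,0,0,0,0,0,0],[0,0,0,0,0,0,0],[0,0,0,0,-0.04,0,0],[0,0,0,0,-0.08,0,0]]
  ]
}}

```text
time: 6.3
tcp_pos: [631.1, -180.0, 297.2]
ee_rot: [0.529, -0.525, -0.472, 0.471]
wrist_force: [1.5, -0.8, 1.3]
finger_gap: 42.7
```

```bash
python3 g.py 454 346 150 103.9
```

```text
t 6.3 tcp [ 631.1 -180.   297.2] yaw 83.65 tilt [-0.12  0.29] q [-0.28  0.42  0.71  1.86  0.   -0.17] F [ 1.5  -0.83  1.3 ] gap 42.7
turn [ -0.1  -20.25   0.3 ] shift [0.5024 0.1503 0.2338]
```

Emit:
{"method": "apply_moves", "body": {
  "steps": [
    [[0,-4,0,0.0,-0.01,0.05,0.3],[0,-10,0,0.1,-0.01,0.1,0.3],[0,-20.2,0,0.24,-0.01,0.15,0.3],[0,-20.2,0,0.24,-0.01,0.15,0.3],[0,-20.2,0,0.24,-0.01,0.15,0.3]]
  ]
}}

```text
time: 6.8
tcp_pos: [524.1, 17.5, 308.6]
ee_rot: [-0.437, 0.435, 0.558, -0.556]
wrist_force: [0.8, 0.3, 1.1]
finger_gap: 55.3
```

```bash
python3 - <<'E'
from h import *
def T(x,y,z,th,x0,y0,z0=2):
    return [x0+np.cos(th)*x-np.sin(th)*y,y0+np.sin(th)*x+np.cos(th)*y,z0+z]
gt=lambda a,b:((a+.5)/7-.5+190,(b+.5)/7-.5+160)
gs=lambda a,b:((a+.5)/8-.5+380,(b+.5)/8-.5+160)
ob=[("top",(150,10,2),gt(133,113)),("top",(150,-10,2),gt(183,102)),("scene",(150,10,2),gs(392,420)),("scene",(150,-10,2),gs(358,445)),
("top",(22,7,46),gt(180,370)),("top",(22,-7,46),gt(213,366)),("top",(-22,7,46),gt(200,470)),("top",(-22,-7,46),gt(232,455)),
("scene",(22,7,46),gs(213,195)),("scene",(22,-7,46),gs(197,210)),("scene",(-22,7,46),gs(150,138)),("scene",(-22,-7,46),gs(133,150))]
def r2(p):
    return np.ravel([proj(n,T(*P,p[2],p[0],p[1]))-q-((-.27,-.57) if n=="top" else (-.59,-.65)) for n,P,q in ob])
s=least_squares(r2,[450,250,0.2]);print("gauge",s.x,np.degrees(s.x[2]),np.round(s.fun.reshape(-1,2),1))
E
python3 g.py 455 345.5 150 104
python3 - <<'E'
from h import *
cv2.imwrite("pics/t2.png",C["top"][3][:,:,::-1]);cv2.imwrite("pics/s2.png",C["scene"][3][:,:,::-1])
E
```

```text
gauge [4.54669421e+02 3.46069684e+02 2.46558118e-01] 14.1267395747485 [[ 0.4  0.1]
 [-0.6  0.2]
 [-0.3  0.5]
 [ 0.2  0.1]
 [-0.2  0.4]
 [-0.4 -0.2]
 [-0.   0.1]
 [-0.1  1.1]
 [ 0.2  0.7]
 [-0.5  0.6]
 [ 0.3  0.6]
 [-0.2  0.8]]
t 6.9 tcp [523.6  20.6 309.4] yaw 104.12 tilt [-0.04  0.33] q [ 0.04  0.07  0.31  1.81  0.01 -0.21] F [-0.37  0.3   0.17] gap 55.2
turn [0.05 0.12 0.33] shift [ 0.3309  0.1614 -0.0126]
```

View pics/t2.png

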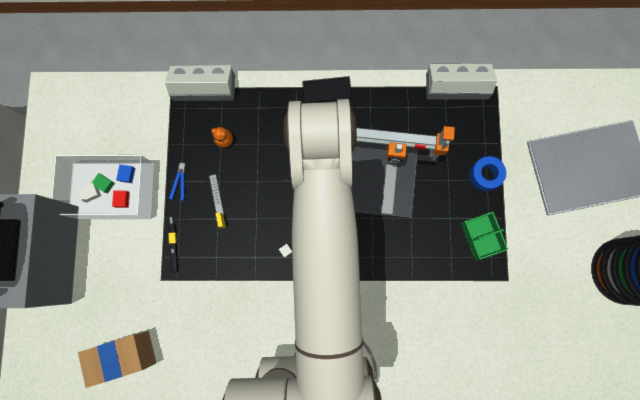

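Emit:
{"method": "apply_moves", "body": {
  "steps": [
    [[0,0,0,0.331,0.15,-0.0127,0.3],[0,0,0,0.331,0.15,-0.0127,0.3],[0,0,0,0.331,0.15,-0.0127,0.3],[0,0,0,0.331,0.15,-0.0127,0.3],[0,0,0,0.331,0.15,-0.0127,0.3]]
  ]
}}

```text
time: 7.5
tcp_pos: [478.7, 240.4, 205.9]
ee_rot: [-0.437, 0.435, 0.558, -0.555]
wrist_force: [1.7, -0.8, 0.2]
finger_gap: 55.3
```

```bash
python3 g.py 454.7 346 75 104.1
```

```text
t 7.5 tcp [478.7 240.4 205.9] yaw 103.84 tilt [-0.03  0.24] q [0.46 0.04 0.08 1.61 0.   0.22] F [ 1.68 -0.79  0.17] gap 55.3
turn [ 0.03 -0.26  0.24] shift [ 0.1077  0.1314 -0.0019]
```

Emit:
{"method": "apply_moves", "body": {
  "steps": [
    [[0,-0.3,0.2,0.04,0.03,-0.002,0.3],[0,-0.3,0.2,0.08,0.06,-0.002,0.3],[0,-0.3,0.2,0.108,0.08,-0.002,0.3],[0,-0.3,0.2,0.108,0.12,-0.002,0.3],[0,-0.3,0.2,0.108,0.131,-0.002,0.3]]
  ]
}}

```text
time: 8.0
tcp_pos: [453.9, 344.7, 70.9]
ee_rot: [0.435, -0.434, -0.556, 0.559]
wrist_force: [-0.7, -0.6, 0.1]
finger_gap: 55.8
```

```bash
python3 g.py 454.7 346 17 104.1;  python3 - <<'E'
from h import *
for n,(r,c) in {"top":((150,250),(160,290)),"scene":((130,230),(350,480))}.items():
    cv2.imwrite(f"pics/{n}3.png",cv2.resize(C[n][3][r[0]:r[1],c[0]:c[1],::-1],None,fx=6,fy=6,interpolation=cv2.INTER_CUBIC))
E
```

```text
t 8.0 tcp [453.9 344.7  70.9] yaw 104.11 tilt [-0.24 -0.18] q [ 0.65  0.14 -0.08  1.36 -0.    0.4 ] F [-0.69 -0.62  0.1 ] gap 55.8
turn [-0.28  0.01 -0.12] shift [ 0.0011  0.0539 -0.0014]
```

View pics/scene3.png

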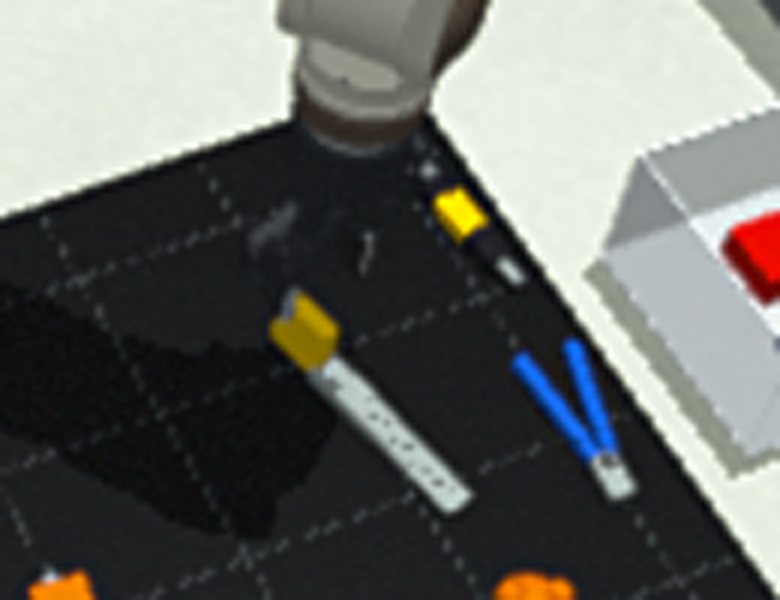

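Emit:
{"method": "apply_moves", "body": {
  "steps": [
    [[-0.3,0,-0.1,0.001,0.02,-0.0014,0.3],[-0.3,0,-0.1,0.001,0.04,-0.0014,0.3],[-0.3,0,-0.1,0.001,0.052,-0.0014,0.3],[-0.3,0,-0.1,0.001,0.052,-0.0014,0.3]]
  ]
}}

```text
time: 8.5
tcp_pos: [456.0, 344.9, 21.6]
ee_rot: [-0.435, 0.436, 0.558, -0.557]
wrist_force: [-0.3, 0.4, 0.4]
finger_gap: 55.3
```

Emit:
{"method": "apply_moves", "body": {
  "steps": [
    [[0,0,0,0,0,0,-1],[0,0,0,0,0,0,-1],[0,0,0,0,0,0,-1],[0,0,0,0,0,0,-1],[0,0,0,0,0,0,-1]]
  ]
}}

```text
time: 9.0
tcp_pos: [456.7, 345.3, 22.8]
ee_rot: [-0.435, 0.436, 0.558, -0.556]
wrist_force: [0.5, -1.5, 6.9]
finger_gap: 12.8
```

```bash
python3 g.py 454.7 346 17 104.1;  python3 - <<'E'
from h import *
for n,(r,c) in {"top":((150,250),(160,290)),"scene":((130,230),(350,480))}.items():
    cv2.imwrite(f"pics/{n}4.png",cv2.resize(C[n][3][r[0]:r[1],c[0]:c[1],::-1],None,fx=6,fy=6,interpolation=cv2.INTER_CUBIC))
E
```

```text
t 9.0 tcp [456.7 345.3  22.8] yaw 103.97 tilt [0.19 0.09] q [ 0.65  0.16 -0.15  1.26 -0.    0.4 ] F [ 0.46 -1.54  6.87] gap 12.8
turn [ 0.21 -0.13  0.04] shift [0.0012 0.0058 0.0017]
```

View pics/scene4.png

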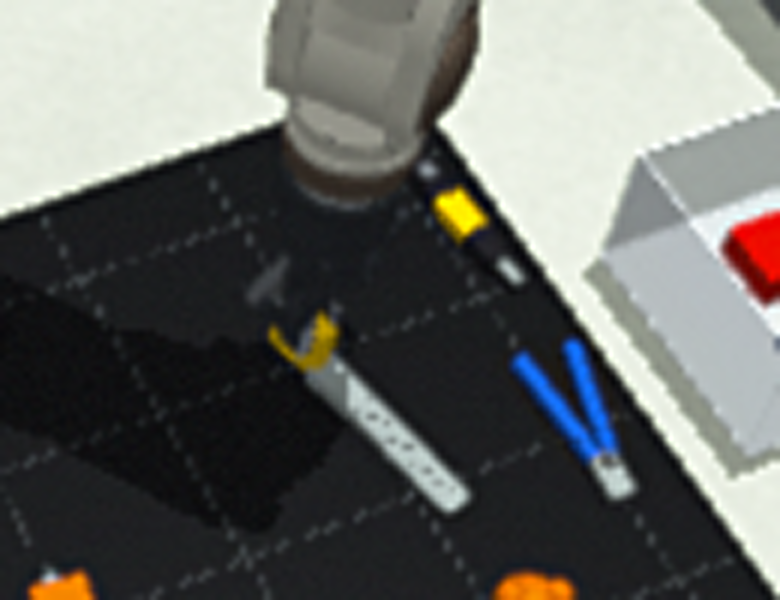

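View pics/top4.png

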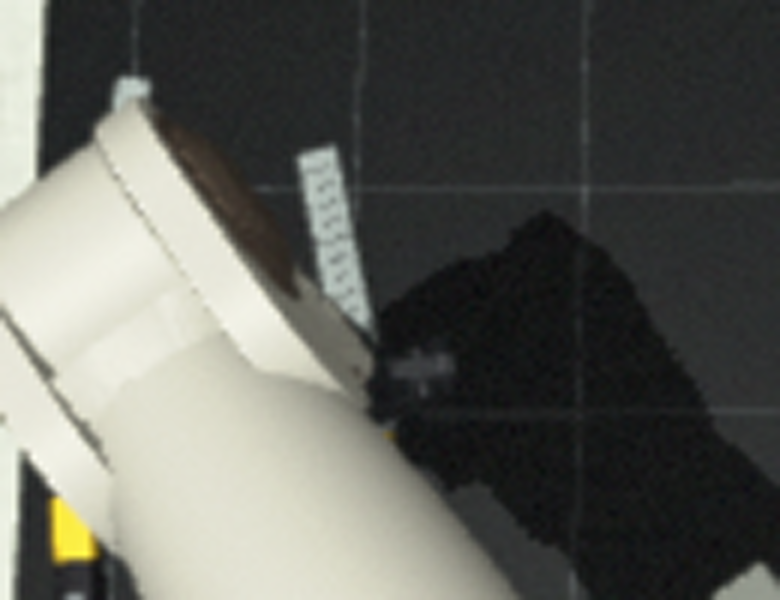

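```bash
python3 g.py 454.7 346 120 104; python3 g.py 430 150 150 93.9
```

```text
t 9.1 tcp [456.6 345.3  22.7] yaw 103.97 tilt [0.19 0.09] q [ 0.65  0.16 -0.15  1.26 -0.    0.4 ] F [ 0.37 -1.42  5.21] gap 12.9
turn [ 0.2  -0.03  0.04] shift [ 0.0013 -0.0973  0.0013]
t 9.1 tcp [456.6 345.3  22.7] yaw 103.97 tilt [0.19 0.09] q [ 0.65  0.16 -0.15  1.26 -0.    0.4 ] F [ 0.37 -1.42  5.21] gap 12.9
turn [ 0.2  10.07  0.06] shift [-0.183  -0.1277  0.0725]
```

Emit:
{"method": "apply_moves", "body": {
  "steps": [
    [[0,0,0,0,-0.03,0,-1],[0,0,0,0,-0.07,0,-1],[0,3,0,-0.03,-0.11,0.03,-1],[0,6,0,-0.07,-0.128,0.05,-1],[0,10,0,-0.11,-0.128,0.0725,-1]]
  ]
}}

```text
time: 9.6
tcp_pos: [413.0, 221.8, 153.3]
ee_rot: [-0.482, 0.483, 0.52, -0.514]
wrist_force: [1.1, -1.4, -0.3]
finger_gap: 13.0
```

```bash
python3 g.py 420 20 150 83.7
python3 - <<'E'
from h import *
cv2.imwrite("pics/s5.png",cv2.resize(C["scene"][3][100:300,250:470,::-1],None,fx=3,fy=3))
E
```

```text
t 9.6 tcp [413.  221.8 153.3] yaw 93.95 tilt [0.41 0.21] q [ 0.49 -0.13 -0.19  1.5  -0.    0.42] F [ 1.07 -1.4  -0.32] gap 13.0
turn [ 0.41 10.24  0.21] shift [-0.2018  0.0026  0.0069]
```

View pics/s5.png

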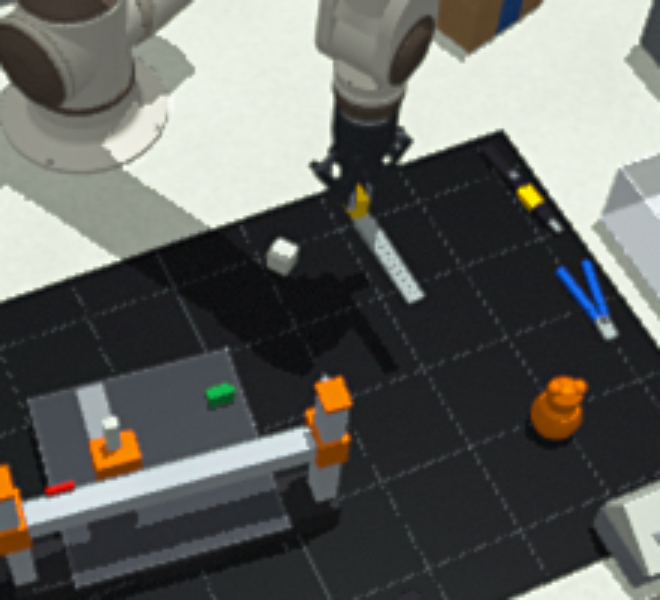

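Gauge is lifted, held straight and level; head sits at the right over the strip. Carrying it across.

Emit:
{"method": "apply_moves", "body": {
  "steps": [
    [[0,2,0,-0.04,0,0.007,-1],[0,4,0,-0.08,0,0.007,-1],[0,6,0,-0.12,0,0.007,-1],[0,8,0,-0.16,0,0.007,-1],[0,10.2,0,-0.2,0,0.007,-1]]
  ]
}}

```text
time: 10.2
tcp_pos: [417.3, 17.2, 151.6]
ee_rot: [-0.527, 0.528, 0.472, -0.469]
wrist_force: [1.3, -0.0, -1.0]
finger_gap: 12.9
```

```bash
python3 g.py 440 -158 130 83.7
```

```text
t 10.2 tcp [417.3  17.2 151.6] yaw 83.46 tilt [0.28 0.08] q [ 0.04 -0.25 -0.29  1.52  0.    0.15] F [ 1.32 -0.   -0.99] gap 12.9
turn [ 0.27 -0.24  0.11] shift [-0.1715  0.0215 -0.0424]
```

Emit:
{"method": "apply_moves", "body": {
  "steps": [
    [[0,-0.2,0,-0.04,0,-0.005,-1],[0,-0.2,0,-0.08,0.005,-0.015,-1],[0,-0.2,0,-0.12,0.01,-0.025,-1],[0,-0.2,0,-0.15,0.02,-0.035,-1],[0,-0.2,0,-0.171,0.021,-0.042,-1]]
  ]
}}

```text
time: 10.7
tcp_pos: [439.4, -159.2, 129.1]
ee_rot: [-0.527, 0.527, 0.473, -0.47]
wrist_force: [-0.3, 0.2, -1.7]
finger_gap: 13.0
```

```bash
python3 g.py 455 -159.6 90 83.7
python3 - <<'E'
from h import *
cv2.imwrite("pics/s6.png",cv2.resize(C["scene"][3][190:290,230:350,::-1],None,fx=6,fy=6))
cv2.imwrite("pics/t6.png",cv2.resize(C["top"][3][120:230,320:440,::-1],None,fx=5,fy=5))
E
```

```text
t 10.7 tcp [ 439.4 -159.2  129.1] yaw 83.59 tilt [0.19 0.11] q [-0.35 -0.13 -0.23  1.46  0.   -0.24] F [-0.31  0.23 -1.72] gap 13.0
turn [ 0.18 -0.11  0.13] shift [ 0.0012  0.0392 -0.0155]
```

View pics/s6.png

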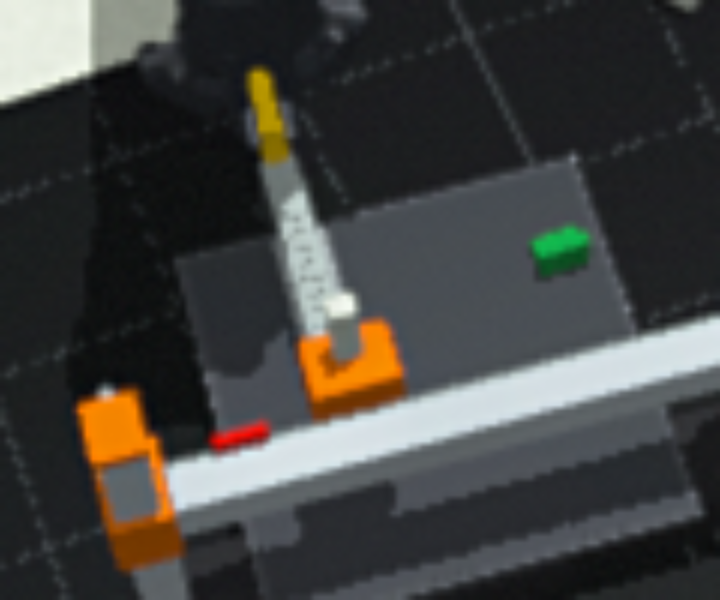

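View pics/t6.png

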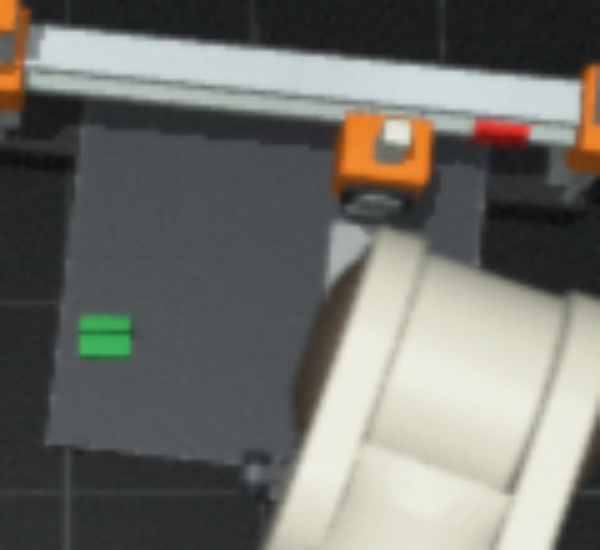

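Emit:
{"method": "apply_moves", "body": {
  "steps": [
    [[0.2,-0.1,0.1,0.001,0.02,-0.014,-1],[0.2,-0.1,0.1,0.001,0.035,-0.014,-1],[0.2,-0.1,0.1,0.001,0.042,-0.014,-1],[0.2,-0.1,0.1,0.001,0.044,-0.014,-1]]
  ]
}}

```text
time: 11.2
tcp_pos: [453.0, -158.9, 84.7]
ee_rot: [0.528, -0.526, -0.471, 0.472]
wrist_force: [-1.2, 0.7, -1.2]
finger_gap: 13.1
```

```bash
python3 g.py 453.5 -159.5 77 83.7
```

```text
t 11.2 tcp [ 453.  -158.9   84.7] yaw 83.67 tilt [-0.11  0.06] q [-0.34 -0.08 -0.28  1.38  0.   -0.23] F [-1.17  0.71 -1.16] gap 13.1
turn [-0.11 -0.03  0.04] shift [-0.0005  0.0077 -0.0005]
```

Emit:
{"method": "apply_moves", "body": {
  "steps": [
    [[0,0,0,0,0.002,0,-1],[0,0,0,0,0.004,0,-1],[0,0,0,0,0.004,0,-1]]
  ]
}}

```text
time: 11.5
tcp_pos: [453.1, -158.9, 81.0]
ee_rot: [0.527, -0.526, -0.472, 0.472]
wrist_force: [-1.1, -0.4, -1.0]
finger_gap: 13.0
```

Emit:
{"method": "apply_moves", "body": {
  "steps": [
    [[0,0,0,0,0.001,0,-1],[0,0,0,0,0.001,0,-1]]
  ]
}}

```text
time: 11.7
tcp_pos: [453.1, -158.9, 80.2]
ee_rot: [0.527, -0.526, -0.472, 0.472]
wrist_force: [-0.4, 0.5, -1.2]
finger_gap: 12.7
```

Emit:
{"method": "apply_moves", "body": {
  "steps": [
    [[0,0,0,0,0.001,0,-1],[0,0,0,0,0.001,0,-1]]
  ]
}}

```text
time: 11.9
tcp_pos: [453.1, -158.9, 79.2]
ee_rot: [0.527, -0.526, -0.472, 0.472]
wrist_force: [0.5, 0.6, -0.4]
finger_gap: 12.8
```

Emit:
{"method": "apply_moves", "body": {
  "steps": [
    [[0,0,0,0,0.0008,0,-1],[0,0,0,0,0.0008,0,-1]]
  ]
}}

```text
time: 12.1
tcp_pos: [453.1, -158.9, 78.3]
ee_rot: [0.527, -0.526, -0.472, 0.472]
wrist_force: [0.1, 0.1, -1.6]
finger_gap: 13.0
```

Emit:
{"method": "apply_moves", "body": {
  "steps": [
    [[0,0,0,0,0.0008,0,-1],[0,0,0,0,0.0008,0,-1]]
  ]
}}

```text
time: 12.3
tcp_pos: [453.0, -158.9, 77.4]
ee_rot: [0.527, -0.526, -0.471, 0.472]
wrist_force: [0.4, 0.3, -1.1]
finger_gap: 13.3
```

Emit:
{"method": "apply_moves", "body": {
  "steps": [
    [[0,0,0,0,0.0008,0,-1],[0,0,0,0,0.0008,0,-1]]
  ]
}}

```text
time: 12.5
tcp_pos: [453.1, -158.9, 76.7]
ee_rot: [0.527, -0.526, -0.472, 0.472]
wrist_force: [0.2, -0.6, -0.8]
finger_gap: 12.9
```

Emit:
{"method": "apply_moves", "body": {
  "steps": [
    [[0,0,0,0,0.0005,0,-1],[0,0,0,0,0.0005,0,-1]]
  ]
}}

```text
time: 12.7
tcp_pos: [453.0, -158.9, 76.6]
ee_rot: [0.527, -0.526, -0.472, 0.472]
wrist_force: [-3.4, 1.0, 4.7]
finger_gap: 13.0
```

Emit:
{"method": "apply_moves", "body": {
  "steps": [
    [[0,0,0,0,0.0005,0,-1],[0,0,0,0,0.0005,0,-1]]
  ]
}}

```text
time: 12.9
tcp_pos: [453.1, -158.9, 76.6]
ee_rot: [0.527, -0.527, -0.472, 0.472]
wrist_force: [-3.4, 1.4, 5.7]
finger_gap: 13.0
```

```bash
python3 g.py 453.5 -159.5 77 83.7
```

```text
t 12.9 tcp [ 453.1 -158.9   76.6] yaw 83.67 tilt [-0.02  0.03] q [-0.34 -0.08 -0.29  1.36  0.   -0.23] F [-3.39  1.38  5.74] gap 13.0
turn [-0.03 -0.03  0.02] shift [-0.0005 -0.0004 -0.0005]
```

Emit:
{"method": "apply_moves", "body": {
  "steps": [
    [[0,0,0,0,-0.0012,0,-1],[0,0,0,0,-0.0012,-0.008,-1],[0,0,0,0,-0.0012,-0.02,-1],[0,0,0,0,-0.0012,-0.032,-1],[0,0,0,0,-0.0012,-0.042,-1]]
  ]
}}

```text
time: 13.4
tcp_pos: [496.2, -163.7, 77.4]
ee_rot: [0.527, -0.527, -0.472, 0.472]
wrist_force: [-0.0, 0.9, -1.5]
finger_gap: 12.9
```

Emit:
{"method": "apply_moves", "body": {
  "steps": [
    [[0,0,0,0,0,-0.004,-1],[0,0,0,0,0,-0.006,-1]]
  ]
}}

```text
time: 13.6
tcp_pos: [502.7, -164.3, 77.0]
ee_rot: [0.527, -0.526, -0.472, 0.472]
wrist_force: [-0.1, -0.1, -1.1]
finger_gap: 12.8
```

```bash
python3 g.py 503.2 -164.9 77 83.7
python3 - <<'E'
from h import *
cv2.imwrite("pics/s7.png",cv2.resize(C["scene"][3][190:290,230:350,::-1],None,fx=6,fy=6))
E
```

```text
t 13.6 tcp [ 502.7 -164.3   77. ] yaw 83.69 tilt [-0.08  0.04] q [-0.32  0.03 -0.18  1.36  0.   -0.21] F [-0.11 -0.08 -1.13] gap 12.8
turn [-0.08 -0.01  0.04] shift [-0.0005 -0.     -0.0006]
```

View pics/s7.png

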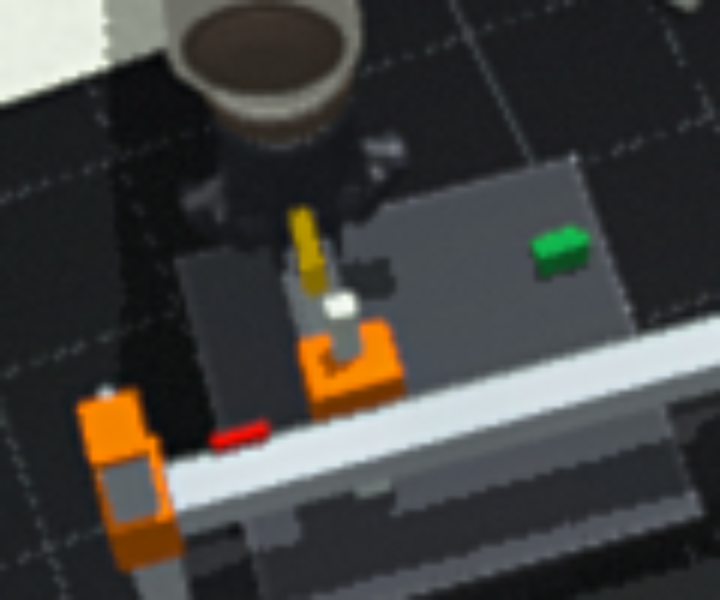

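Emit:
{"method": "apply_moves", "body": {
  "steps": [
    [[0,0,0,-0.0003,0,-0.006,-1],[0,0,0,-0.0003,0.0002,-0.012,-1],[0,0,0,-0.0003,0.0003,-0.012,-1]]
  ]
}}

```text
time: 14.0
tcp_pos: [514.8, -166.0, 76.9]
ee_rot: [0.527, -0.526, -0.472, 0.472]
wrist_force: [-0.1, -0.1, -1.9]
finger_gap: 13.0
```

Emit:
{"method": "apply_moves", "body": {
  "steps": [
    [[0,0,0,0,0,0,0],[0,0,0,0,0,0,0],[0,0,0,0,0,0,0],[0,0,0,0,0,0,0],[0,0,0,0,-0.01,0,0]]
  ]
}}

```text
time: 14.5
tcp_pos: [514.0, -165.8, 86.1]
ee_rot: [0.528, -0.526, -0.471, 0.472]
wrist_force: [0.0, 0.6, 0.3]
finger_gap: 42.9
```

```bash
python3 g.py 503.2 -164.9 77 83.7
python3 - <<'E'
from h import *
cv2.imwrite("pics/s8.png",cv2.resize(C["scene"][3][190:290,230:350,::-1],None,fx=6,fy=6))
E
```

```text
t 14.5 tcp [ 514.  -165.8   86.1] yaw 83.69 tilt [-0.15  0.07] q [-0.31  0.06 -0.13  1.38  0.   -0.2 ] F [0.03 0.61 0.34] gap 42.9
turn [-0.16 -0.01  0.05] shift [-0.0003  0.0091  0.0108]
```

View pics/s8.png

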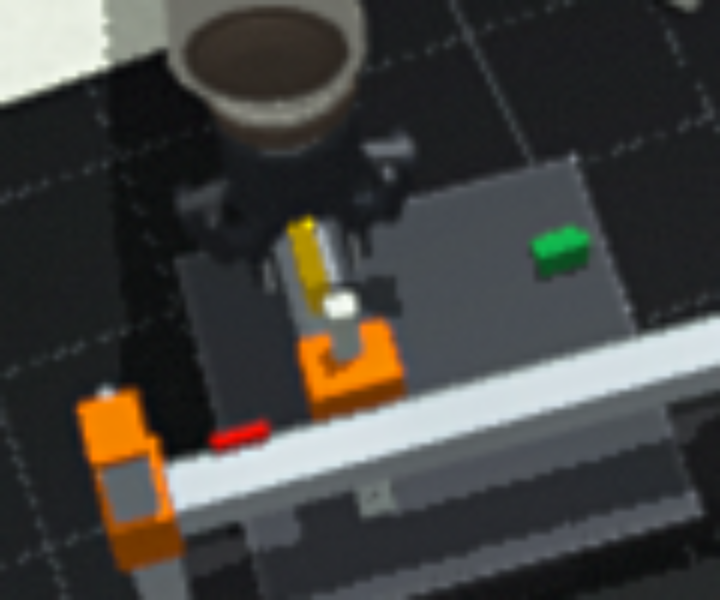

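Emit:
{"method": "apply_moves", "body": {
  "steps": [
    [[0,0,0,0,-0.025,0,0],[0,0,0,0,-0.04,0,-1],[0,0,0,0,-0.04,0.025,-1],[0,0,0,0,-0.04,0.049,-1],[0,0,0,0,-0.04,0.049,-1]]
  ]
}}

```text
time: 15.1
tcp_pos: [465.1, -160.7, 129.4]
ee_rot: [-0.526, 0.527, 0.472, -0.471]
wrist_force: [1.1, -0.1, -0.2]
finger_gap: 0.0
```

```bash
python3 g.py 466 -160.8 74 83.7
python3 - <<'E'
from h import *
cv2.imwrite("pics/s9.png",cv2.resize(C["scene"][3][190:290,230:350,::-1],None,fx=6,fy=6))
E
```

```text
t 15.1 tcp [ 465.1 -160.7  129.4] yaw 83.66 tilt [ 0.11 -0.02] q [-0.33 -0.07 -0.18  1.46  0.   -0.22] F [ 1.15 -0.14 -0.21] gap 0.0
turn [ 0.11 -0.04 -0.01] shift [ 0.      0.0554 -0.0007]
```

View pics/s9.png

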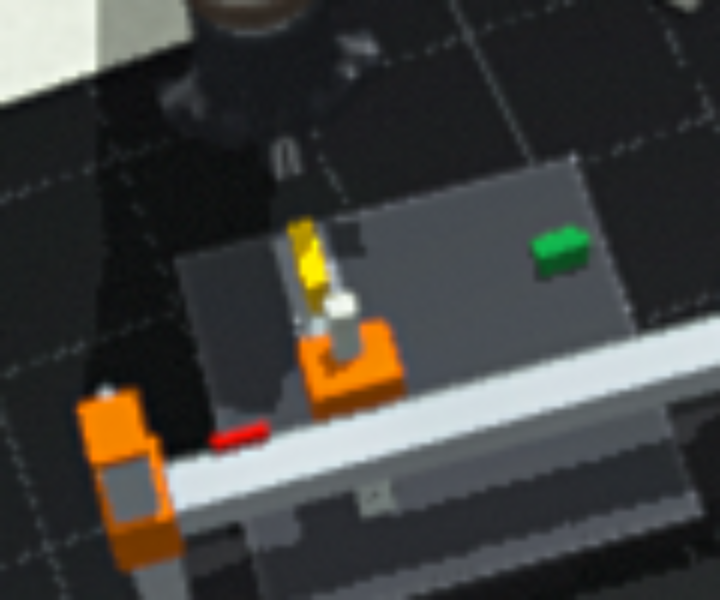

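Emit:
{"method": "apply_moves", "body": {
  "steps": [
    [[0,0,0,0,0.025,0,-1],[0,0,0,0,0.045,0,-1],[0,0,0,0,0.055,0,-1],[0,0,0,0,0.055,0,-1]]
  ]
}}

```text
time: 15.6
tcp_pos: [467.0, -160.9, 72.9]
ee_rot: [-0.527, 0.527, 0.472, -0.471]
wrist_force: [-0.8, 0.1, 0.0]
finger_gap: -0.1
```

Emit:
{"method": "apply_moves", "body": {
  "steps": [
    [[0,0,0,0,0,-0.004,-1],[0,0,0,0,0,-0.008,-1],[0,0,0,0,0,-0.008,-1]]
  ]
}}

```text
time: 15.9
tcp_pos: [476.0, -161.9, 73.7]
ee_rot: [-0.526, 0.527, 0.472, -0.471]
wrist_force: [0.3, -0.3, -0.6]
finger_gap: -0.4
```

```bash
python3 g.py 475.3 -161.8 74 83.7
python3 - <<'E'
from h import *
cv2.imwrite("pics/s10.png",cv2.resize(C["scene"][3][190:290,230:350,::-1],None,fx=6,fy=6))
E
```

```text
t 15.9 tcp [ 476.  -161.9   73.7] yaw 83.69 tilt [ 0.13 -0.01] q [-0.33 -0.03 -0.25  1.35  0.   -0.22] F [ 0.31 -0.3  -0.65] gap -0.4
turn [ 0.13 -0.01  0.  ] shift [ 0.0001 -0.0003  0.0007]
```

View pics/s10.png

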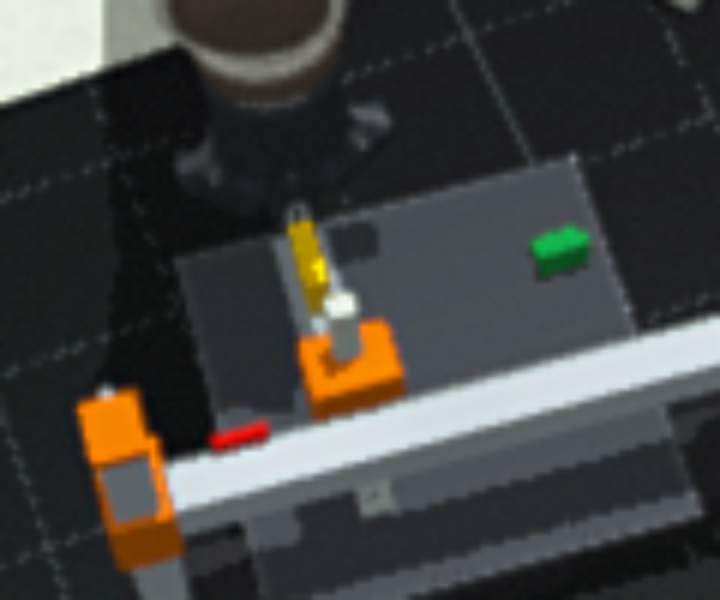

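Emit:
{"method": "apply_moves", "body": {
  "steps": [
    [[0,0,0,0,0,-0.002,-1],[0,0,0,0,0,-0.004,-1],[0,0,0,0,0,-0.006,-1],[0,0,0,0,0,-0.008,-1]]
  ]
}}

```text
time: 16.4
tcp_pos: [483.4, -162.7, 73.5]
ee_rot: [-0.526, 0.527, 0.472, -0.471]
wrist_force: [-1.9, 0.6, 1.6]
finger_gap: 0.2
```

```bash
cat > f.py <<'E'
from g import *; from station import cams
F=[]
for i in range(8):
    F.append(st()[0]["wrist_force"]); cams.grab_frame("top")
F=np.array(F);print("Fmean",F.mean(0).round(2),"along printer x",round(float(F.mean(0)@[.994,-.11,0]),2),"sd",F.std(0).round(2))
p=st()[0]["tcp_pos"]-[636.1,-128.4,0];print("X,Y",p@[.994,-.1098,0],p@[.1098,.994,0]);show()
E
python3 f.py
```

```text
Fmean [-0.28 -0.    0.27] along printer x -0.28 sd [0.75 0.5  0.79]
X,Y -148.08798229005257 -50.86523490139857
t 16.8 tcp [ 483.3 -162.7   73.4] yaw 83.69 tilt [ 0.09 -0.  ] q [-0.32 -0.01 -0.23  1.35  0.   -0.21] F [ 1.04 -0.2  -0.32] gap -0.1
```

Emit:
{"method": "apply_moves", "body": {
  "steps": [
    [[0,0,0,0,0,-0.0015,-1],[0,0,0,0,0,-0.003,-1],[0,0,0,0,0,-0.0045,-1],[0,0,0,0,0,-0.006,-1]]
  ]
}}

```text
time: 17.2
tcp_pos: [489.4, -163.4, 73.4]
ee_rot: [-0.526, 0.527, 0.472, -0.471]
wrist_force: [-0.9, 1.0, 0.9]
finger_gap: -0.0
```

Emit:
{"method": "apply_moves", "body": {
  "steps": [
    [[0,0,0,0,0,-0.001,-1],[0,0,0,0,0,-0.002,-1]]
  ]
}}

```text
time: 17.4
tcp_pos: [491.4, -163.6, 73.5]
ee_rot: [-0.526, 0.527, 0.472, -0.471]
wrist_force: [-1.8, -0.1, 0.7]
finger_gap: 0.2
```

Emit:
{"method": "apply_moves", "body": {
  "steps": [
    [[0,0,0,0,0,-0.001,-1],[0,0,0,0,0,-0.002,-1]]
  ]
}}

```text
time: 17.6
tcp_pos: [493.4, -163.8, 73.4]
ee_rot: [-0.527, 0.527, 0.472, -0.471]
wrist_force: [-2.3, 1.2, 2.3]
finger_gap: -0.1
```

```bash
python3 f.py;python3 - <<'E'
from h import *
cv2.imwrite("pics/s11.png",cv2.resize(C["scene"][3][190:290,230:350,::-1],None,fx=6,fy=6))
E
```

```text
Fmean [-1.12 -0.19  0.53] along printer x -1.09 sd [0.58 0.64 0.85]
X,Y -137.8263453546186 -50.87244746042721
t 18.0 tcp [ 493.5 -163.8   73.5] yaw 83.69 tilt [ 0.09 -0.  ] q [-0.32  0.01 -0.21  1.35  0.   -0.21] F [-0.3  -0.23 -0.62] gap -0.3
```

View pics/s11.png

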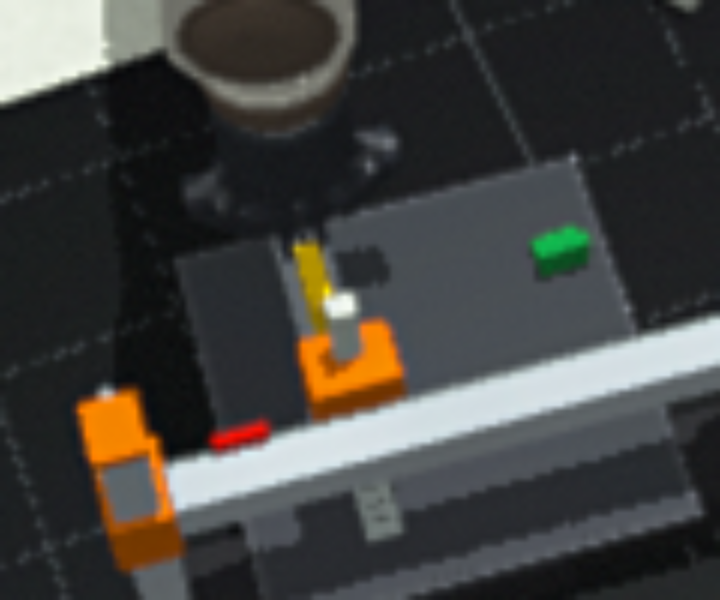

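Emit:
{"method": "apply_moves", "body": {
  "steps": [
    [[0,0,0,0,0,-0.001,-1],[0,0,0,0,0,-0.001,-1]]
  ]
}}

```text
time: 18.3
tcp_pos: [494.3, -163.9, 73.4]
ee_rot: [-0.527, 0.527, 0.472, -0.471]
wrist_force: [-3.1, 0.5, 1.5]
finger_gap: 0.2
```

Emit:
{"method": "apply_moves", "body": {
  "steps": [
    [[0,0,0,0,0,-0.001,-1],[0,0,0,0,0,-0.001,-1]]
  ]
}}

```text
time: 18.5
tcp_pos: [495.2, -164.0, 73.5]
ee_rot: [-0.527, 0.527, 0.472, -0.472]
wrist_force: [-4.0, -0.4, 2.2]
finger_gap: 0.1
```

```bash
python3 f.py
```

```text
Fmean [-4.28 -0.08  2.51] along printer x -4.25 sd [0.5  0.56 0.54]
X,Y -136.1416669068048 -50.87481460347277
t 18.9 tcp [ 495.2 -164.    73.4] yaw 83.69 tilt [0.05 0.  ] q [-0.32  0.02 -0.2   1.35  0.   -0.21] F [-5.58  1.09  2.82] gap -0.2
```

Emit:
{"method": "apply_moves", "body": {
  "steps": [
    [[0,0,0,0,0,-0.0005,-1],[0,0,0,0,0,-0.001,-1]]
  ]
}}

```text
time: 19.1
tcp_pos: [496.0, -164.1, 73.4]
ee_rot: [-0.527, 0.527, 0.472, -0.472]
wrist_force: [-6.9, 1.2, 3.1]
finger_gap: 0.2
```

```bash
python3 f.py
```

```text
Fmean [-5.04  0.39  2.86] along printer x -5.05 sd [0.76 0.62 0.46]
X,Y -135.25214569421877 -50.88363040383092
t 19.5 tcp [ 496.1 -164.1   73.4] yaw 83.68 tilt [0.03 0.  ] q [-0.32  0.02 -0.2   1.35  0.   -0.21] F [-5.65 -0.56  2.86] gap 0.1
```

Emit:
{"method": "apply_moves", "body": {
  "steps": [
    [[0,0,0,0,0,0.003,-1],[0,0,0,0,0,0.003,-1],[0,0,0,0,0,0.002,-1],[0,0,0,0,0,0.001,-1]]
  ]
}}

```text
time: 19.9
tcp_pos: [495.4, -164.1, 73.5]
ee_rot: [-0.526, 0.527, 0.472, -0.471]
wrist_force: [0.8, 0.6, 1.1]
finger_gap: 0.1
```

```bash
python3 f.py;python3 - <<'E'
from h import *
cv2.imwrite("pics/s12.png",cv2.resize(C["scene"][3][190:290,230:350,::-1],None,fx=6,fy=6))
E
```

```text
Fmean [ 0.16  0.12 -0.02] along printer x 0.15 sd [0.48 0.35 0.62]
X,Y -136.25164042735548 -50.865597419246235
t 20.3 tcp [ 495.1 -164.    73.4] yaw 83.69 tilt [0.03 0.  ] q [-0.32  0.02 -0.2   1.35  0.   -0.21] F [-0.23 -0.13 -1.18] gap -0.1
```

View pics/s12.png

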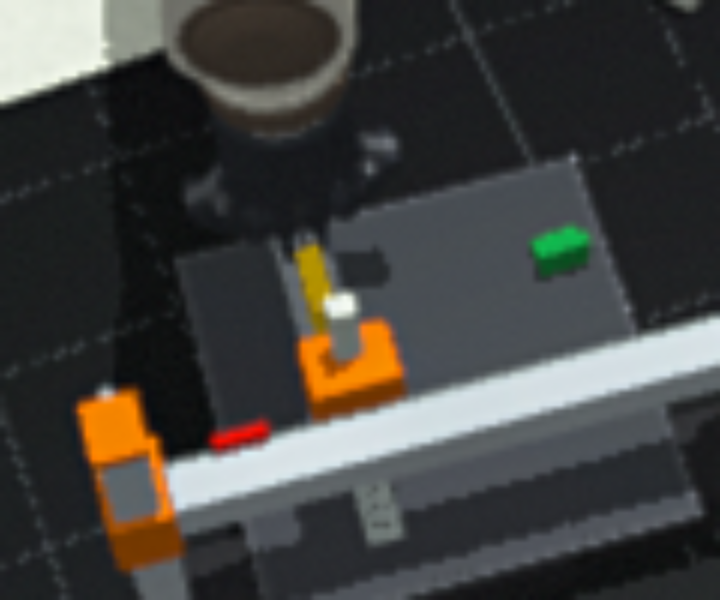

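Emit:
{"method": "apply_moves", "body": {
  "steps": [
    [[0,0,0,0,0,-0.0005,-1],[0,0,0,0,0,-0.001,-1]]
  ]
}}

```text
time: 20.6
tcp_pos: [496.1, -164.1, 73.4]
ee_rot: [-0.527, 0.527, 0.472, -0.472]
wrist_force: [-2.8, 0.7, 2.1]
finger_gap: 0.2
```

```bash
python3 f.py
```

```text
Fmean [-0.5   0.24  0.23] along printer x -0.53 sd [0.98 0.58 0.87]
X,Y -135.25363439650033 -50.876631745267424
t 21.0 tcp [ 496.1 -164.1   73.4] yaw 83.68 tilt [0.04 0.  ] q [-0.32  0.02 -0.2   1.35  0.   -0.21] F [ 0.01  0.18 -0.2 ] gap -0.1
```

Emit:
{"method": "apply_moves", "body": {
  "steps": [
    [[0,0,0,0,0,-0.0003,-1],[0,0,0,0,0,-0.0006,-1]]
  ]
}}

```text
time: 21.2
tcp_pos: [496.1, -164.1, 73.4]
ee_rot: [0.527, -0.527, -0.472, 0.472]
wrist_force: [-4.8, -0.2, 3.0]
finger_gap: -0.3
```

```bash
python3 f.py
```

```text
Fmean [-5.06  0.67  2.92] along printer x -5.11 sd [0.29 0.49 0.41]
X,Y -135.24699585327224 -50.885492714839536
t 21.6 tcp [ 496.1 -164.1   73.4] yaw 83.68 tilt [-0.03  0.01] q [-0.32  0.02 -0.2   1.35  0.   -0.21] F [-5.43  1.09  1.92] gap -0.3
```

Emit:
{"method": "apply_moves", "body": {
  "steps": [
    [[0,0,0,0,-0.0003,-0.0006,-1],[0,0,0,0,-0.0003,-0.001,-1]]
  ]
}}

```text
time: 21.8
tcp_pos: [496.8, -164.2, 73.5]
ee_rot: [0.527, -0.526, -0.471, 0.472]
wrist_force: [-4.5, 0.1, -0.4]
finger_gap: -0.2
```

```bash
python3 f.py
```

```text
Fmean [-3.71  0.5  -0.3 ] along printer x -3.75 sd [0.43 0.39 0.4 ]
X,Y -134.34565746586233 -50.85586665644817
t 22.2 tcp [ 497.  -164.2   73.6] yaw 83.68 tilt [-0.05  0.02] q [-0.32  0.02 -0.2   1.35 -0.   -0.21] F [-4.    0.21 -0.86] gap 0.0
```

Emit:
{"method": "apply_moves", "body": {
  "steps": [
    [[0,0,0,0,-0.0001,-0.0005,-1],[0,0,0,0,-0.0001,-0.001,-1]]
  ]
}}

```text
time: 22.4
tcp_pos: [497.9, -164.3, 73.6]
ee_rot: [0.527, -0.526, -0.471, 0.472]
wrist_force: [-4.5, 0.4, -0.5]
finger_gap: -0.3
```

```bash
python3 f.py
```

```text
Fmean [-4.04  0.63 -0.96] along printer x -4.08 sd [0.32 0.37 0.23]
X,Y -133.32352758372988 -50.84749562623093
t 22.8 tcp [ 498.  -164.3   73.7] yaw 83.68 tilt [-0.04  0.02] q [-0.32  0.02 -0.19  1.35  0.   -0.21] F [-4.03  0.19 -1.23] gap -0.1
```

Emit:
{"method": "apply_moves", "body": {
  "steps": [
    [[0,0,0,0,0,0.003,-1],[0,0,0,0,0,0.015,-1],[0,0,0,0,-0.01,0.03,-1],[0,0,0,0,-0.05,0.04,-1],[0,0,0,0,-0.09,0.05,-1]]
  ]
}}

```text
time: 23.3
tcp_pos: [446.9, -158.5, 164.5]
ee_rot: [0.527, -0.526, -0.471, 0.472]
wrist_force: [1.2, -0.7, 0.5]
finger_gap: 0.0
```

```bash
python3 g.py 380 -260 250 83.7
```

```text
t 23.3 tcp [ 446.9 -158.5  164.5] yaw 83.68 tilt [-0.08  0.04] q [-0.34 -0.11 -0.15  1.53  0.   -0.23] F [ 1.19 -0.74  0.49] gap 0.0
turn [-0.08 -0.02  0.03] shift [-0.1082 -0.0855  0.0555]
```

Emit:
{"method": "apply_moves", "body": {
  "steps": [
    [[0,0,0,-0.01,-0.06,0.04,-1],[0,0,0,-0.05,-0.1,0.05,-1],[0,0,0,-0.09,-0.13,0.055,-1],[0,0,0,-0.14,-0.13,0.055,-1],[0,0,0,-0.18,-0.13,0.055,-1]]
  ]
}}

```text
time: 23.8
tcp_pos: [373.4, -321.9, 296.7]
ee_rot: [-0.525, 0.528, 0.472, -0.472]
wrist_force: [0.8, 0.1, -0.1]
finger_gap: -0.2
```

Emit:
{"method": "apply_moves", "body": {
  "steps": [
    [[0,0,0,-0.02,0,0,-1],[0,0,0,-0.05,0,0,-1],[0,0,0,-0.1,0,0,-1]]
  ]
}}

```text
time: 24.1
tcp_pos: [362.0, -421.4, 298.5]
ee_rot: [-0.524, 0.529, 0.473, -0.472]
wrist_force: [0.4, 0.2, -0.2]
finger_gap: 0.0
```

```bash
python3 g.py;python3 - <<'E'
from h import *
cv2.imwrite("pics/s13.png",cv2.resize(C["scene"][3][190:290,230:350,::-1],None,fx=6,fy=6,interpolation=cv2.INTER_CUBIC))
cv2.imwrite("pics/t13.png",cv2.resize(C["top"][3][120:225,310:440,::-1],None,fx=5.5,fy=5.5,interpolation=cv2.INTER_CUBIC))
cv2.imwrite("pics/t13f.png",C["top"][3][:,:,::-1])
E
```

```text
t 24.1 tcp [ 362.  -421.4  298.5] yaw 83.81 tilt [ 0.31 -0.26] q [-0.86  0.13  0.36  1.79  0.   -0.75] F [ 0.42  0.19 -0.19] gap 0.0
```

View pics/s13.png

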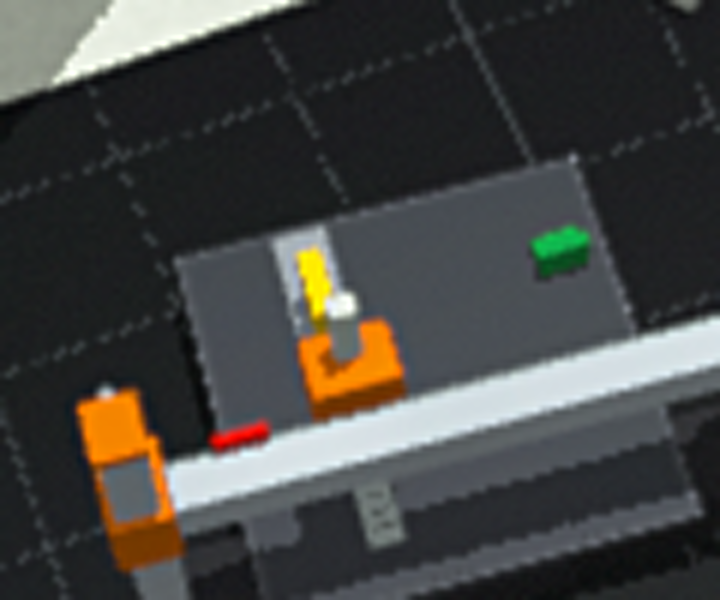

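View pics/t13.png

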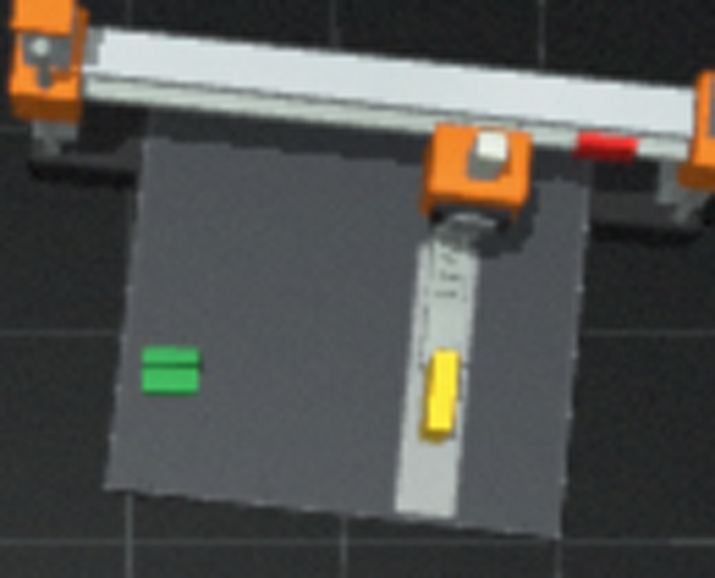

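View pics/t13f.png

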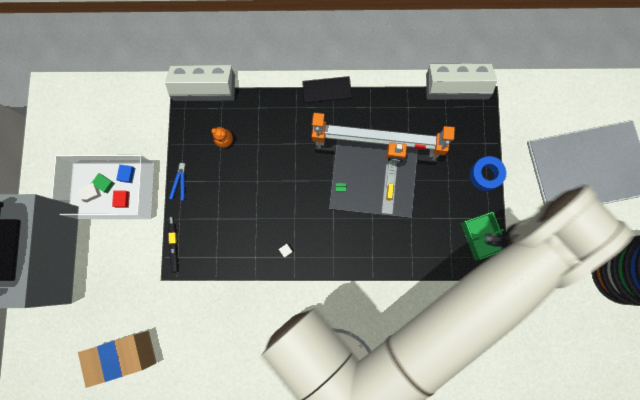

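Run:
```python
from h import *
b=np.array([.27,.57])
o=np.array([636.1,-128.4])
for nm,px,z in(("peg",(398.7,146.1),244.5),("grip",(389.9,191.0),102)):
    p=back("top",np.array(px)-b*-1*-1+2*b*0+b*0,z)  # bias sign checked below
    for s in(-1,1):
        q=back("top",np.array(px)+s*b*0-b*0+(-b),z) if s<0 else back("top",np.array(px),z)
        d=q[:2]-o;print(nm,s,"X",d@[.994,-.1098],"Y",d@[.1098,.994])
```

```text
peg -1 X -2.491507234821021 Y -49.1124290224799
peg 1 X -3.9844178067896343 Y -49.968544773638314
grip -1 X -100.63626119723598 Y -49.25960143049224
grip 1 X -102.23820273330442 Y -50.19617361968951
```

```bash
python3 -c "
from station import ticket
print(ticket.sign_off())"
```

```text
the job is handed in; nothing more can be done
None
```

The gauge is lodged under the nozzle and let go, with the head at its right-hand stop. I handed the job in after about 24 s.

**What I did**
- I slid the head by its peg until the wrist force rose to about 14 N at the stop.
- I carried the gauge to the strip and felt for the bed, which is about 54 mm above the printer's origin.
- I slid the gauge in, released it, and pushed it the last stretch from behind with closed fingers.

**Final drag**
- The wrist read 4.5 N while the gauge was still moving and 4.1 N at rest.
- By my estimate the nozzle presses on the gauge with 3.2 to 4.5 N. The drag reading gives the low end. The high end comes from about 4 mm of travel past first touch. Both are inside the 2.2 to 7 N window.
- An earlier 5 N reading was inflated because the finger was also pressing the gauge down. I removed that before the last pushes.

**Last checks from the pictures**
- The gauge lies on the strip and in line with it, with its grip about 101 mm in front of the nozzle line and on its centre line to about 1 mm.
- The peg is at about y = -49 to -50 mm, which is the stop.
- The other objects look unmoved, and the arm is clear of everything.

No check failed. I could not measure the nozzle load directly, so that figure rests on the two estimates.

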